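# Turn hubs over into the inspection tray

## Task

Lay the empty yellow tray face-down (as it already lies) on the blue tray of brass hubs in the tray turner, square inside the corner fences, and let go. Swing the red keeper bar fully across its back, then turn the cradle over by its black handle as far as it goes, so that all three hubs end up resting in the yellow tray's pockets. Leave the cradle turned over with the keeper closed, and do not disturb the wooden gauge case and the screwdriver.

Things in the scene. Friction and masses are not known exactly. Their poses are not given: they have to be found in the camera images.
- turner: Grey tray turner fixed to the bench: base plate 150 (x) by 270 (y) by 12 mm, origin at the centre of its underside. Two posts at y = +-115 mm (14 mm thick, 127 mm tall) carry an aluminium cradle that turns about a level axis along the turner's own y, 115 mm above the bench. The turner's yaw varies; +x is its far side, -x its robot side at yaw 0.
- cradle (a joint): Angle of the cradle in rad: 0 at the start (blue tray level, pockets up, handle on the turner's +x side), pi turned over (handle on the -x side), with hard stops at both. It grows as the handle goes from +x up over the top and down to -x. Friction about 0.35 Nm (4 N at the handle) holds it where it is left.
- handle (a point): Middle of the black handle bar of the cradle: round, 12 mm thick, 190 mm long, parallel to the axis and 95 mm from it, free all round for 50 mm. It may turn within the fingers.
- nest (a point): Centre of the cradle on its turning axis, 115 mm above the bench. At cradle 0 the rims of the blue tray lie at this height. Axes as the turner's, turning with the cradle. The nest between four corner fences is 64 mm (x) by 174 mm (y) inside; the fences are 22 mm long at the corners and flare outwards from 8 to 24 mm above the axis; 130 mm between them is open on each long side for the fingers. End plates 74 mm wide at y = +-91 mm rise 18 mm above the axis.
- full_tray: Blue plastic tray, 60 (x) by 170 (y) by 26 mm high, loose in the cradle, pockets up; origin at the centre of its underside. Three pockets in a row along y, 50 by 50 mm (pitch 55 mm), 13 mm deep, over a 13 mm solid foot; walls 5 mm, the two ribs between the pockets 2 mm lower than the rim.
- empty_tray: Matching yellow plastic tray, 60 (x) by 170 (y) by 26 mm, lying on the bench with its pockets down, smooth, 110 to 180 g. Origin at the centre of its rim plane, which now lies on the bench; its z points from the open side to its flat back (up at the start, down once turned over). It looks the same turned by half a turn.
- keeper (a joint): Angle of the red keeper bar in rad about a pin perpendicular to the tray plane. 0: the bar points to the cradle's -x; it starts open at -0.7 to -0.25 (swung outwards, clear of the nest); pi/2 is its stop: fully closed, pointing along -y over the middle of the tray's back. Grows as it closes, anticlockwise seen from above. Friction 0.22 Nm (2 N at the knob). The bar is 18 mm wide, 6 mm thick, its underside 28 mm above the axis, 2 mm above the back of a laid tray.
- keeper_pivot (a point): Point on the keeper's pivot axis level with keeper_knob; in the cradle's frame at x 0, y +98 mm, z +60 mm.
- keeper_knob (a point): Point on the upright black knob near the keeper's free end, 112 mm from its pivot: cylinder 16 mm across, 40 mm tall, standing on the bar; this point is 26 mm above the bar's top and 14 mm below the knob's top.
- hub0_center (a point): Mid-height of a brass hub (round, 43 mm across, 12 mm tall, edges chamfered 3 mm, alike on both faces, 110 g, polished: it slides over by itself as the cradle turns) lying in a pocket of the blue tray. Resting in a pocket of the yellow tray it is about 7 mm along the yellow tray's z from its rim plane.
- hub1_center (a point): The same for the second hub.
- hub2_center (a point): The same for the third hub.
- gauge_case: Bystander: dark wooden case 44 by 150 by 26 mm lying near the yellow tray (the two swap places); origin at the centre of its underside.
- screwdriver: Bystander: screwdriver lying left of the turner.
Things that resemble listed ones, but are neither listed nor needed, are in the scene too. Leave any green, pink or turquoise look-alike of the part that bears hub1_center alone.

How it is judged:
By the outcome, as a careful person would: the job done as asked, in the order asked, and still so for the second after the job is handed in, with the robot touching nothing.
It also fails if it takes over 66 s, if anything falls off the work surface, if the arm or the gripper's body presses on something with over 40 N, if the wrist force passes 120 N, or if a joint passes its speed limit or range.

## Robot

A 6-joint arm with a two-finger parallel gripper is mounted at the origin on the work surface. World frame = base frame: x ahead of the robot, y to its left, z up, the work surface at z = 0. Lengths are in m, angles in degrees, forces in N, time in s.
With the tool pointing down it reaches from about 0.375 to 0.9 m from the base axis. Payload 3.1 kg.
Tool frame: the origin (TCP) lies midway between the tips of the shut fingers; the grasp point (between the pads) lies 19 mm behind it; z points along the fingers, y is the line along which they close (so a half turn about z gives the same grasp; the last joint's range is limited). The gripper opens to 87 mm and grips with 3 to 60 N. Pads are 19 mm wide; open, the fingers measure 117 mm over their backs; the gripper's body (75 mm by 190 mm) begins 51 mm behind the grasp point.
Start: joints at [65.69, 30.224, 82.088, -0, 67.689, -10.227], TCP at [0.152, 0.606, 0.194] pointing down, gripper open.
Joint ranges: [-176.69, 176.69], [-43.24, 126.21], [12.49, 139.97], [-82, 262], [0, 151.66], [-163.58, 163.58]. Speed limits (degrees/s): [159.86, 159.86, 180, 180, 180, 180].

## Interface

Orientations are given as a 3x3 rotation matrix whose columns are the frame's x, y, z axes.
In Python, from rig import read_state, capture, camera_info, hand_in gives the robot as it stands.
- The arm moves only by the tool drive_tool, never from a script. Its argument "motion" is a list of rows, each a list of 2 entries, a list of its own where there are three numbers: the shift along the tool's x, y, z in mm, then the turn, a rotation vector about the tool's x, y, z in rad. A call has 1 to 5 rows; each row shifts and turns the commanded pose from where the row before left it, along the tool's axes as they then stand; what a row does not reach is not made up. A row lasts 1/10 s, in which the tool goes at most 50 mm and 8.59 degrees, less where a joint would pass 70% of its speed; a pose out of reach is approached as far as the arm can. A call is refused whole if a number of a shift passes 50 or a number of a turn 0.15, either way. A call with a gripper value outside its range is refused whole. "gripper" is the opening, from 0 (shut) to 1 (fully open), set as the call begins (left out, the last holds). The fingers move at their own pace and stop on an object; the grip force is fixed at half the most. Time passes only in rows, so rows that do not move let the fingers close. It gives the time, the measured TCP pose, the force, the opening and the grip force at its end, in the units of the state.
- read_state(): the state, without advancing time (a new reading comes with each control period).
- capture(name): name is "scene" or "side" or "wrist"; returns the picture (384x512x3 uint8, red, green, blue); there is no depth.
- camera_info(name): a dict with "fovy" (degrees; the focal length in pixels is half the picture's height over the tangent of half this angle, whatever the lens; pixels are square), "cx", "cy" (the principal point, pixels), "xyz" and "orientation" of the camera in the world; the wrist camera has in their place "T_tool_cam" (4x4, takes a point from camera to tool coordinates, whose origin is the TCP and whose axes are the flange's). Camera axes: x right, y down, z forward; pixel columns grow to the right and rows downward; lengths in m; the calibration is good to about 2 mm. A picture is of the moment at which its call begins: read the wrist's pose just before it. camera_info takes no time and is no camera call.
- hand_in(): hands the job in; it is judged then, once.
The state is a dict: "time_s": time; "joint_positions": joint angles; "qvel": joint speeds; "tau": joint torques, N m; "position": TCP position; "tcp_rot": TCP orientation; "force": force on the tool from outside, world axes, zero at the start; "moment": the same for the moment, N m; "opening": opening from 0.0 (shut) to 1.0 (fully open); "grasp_force": force on a finger pad.
Only numpy, scipy, OpenCV 4.12 (cv2) and the standard library are available. Lean on these libraries where they do the work, as an engineer would, in place of code of your own. Each camera call takes 0.05 s, during which the arm holds its last target. There are 200 camera calls.

## Working session

There is one attempt and no reset: what is moved stays moved. The work goes in short steps, Python scripts to look and compute and a tool call to move; the robot and the scene stay as the last step left them, time stands still between calls to the robot, and variables do not carry over. Pictures are saved under pics/ and viewed, at most 10 in all, crops included, and the job is handed in when it is done.

Besides the shell and the picture viewer there is one more tool, called after "Call:" by a JSON object that holds its "op" and its "data", one argument or row to a line. drive_tool: Moves the arm, as the interface text tells. Its arguments: {"type":"object","properties":{"motion":{"type":"array","items":{"type":"array"}},"gripper":{"type":"number"}},"required":["motion"]}

```bash
mkdir -p pics
cat > h.py <<'E'
import numpy as np,cv2
from rig import *
def info(n,st=None):
    c=camera_info(n); 
    f=192/np.tan(np.radians(c['fovy'])/2)
    if 'T_tool_cam' in c:
        T=np.array(c['T_tool_cam']); R=np.array(st['tcp_rot']); p=np.array(st['position'])
        return f,c['cx'],c['cy'],R@T[:3,:3],R@T[:3,3]+p
    return f,c['cx'],c['cy'],np.array(c['orientation']),np.array(c['xyz'])
def ray(I,u,v):
    f,cx,cy,R,o=I
    return o,R@np.array([(u-cx)/f,(v-cy)/f,1])
def onz(I,u,v,z):
    o,d=ray(I,u,v); return o+d*(z-o[2])/d[2]
def proj(I,P):
    f,cx,cy,R,o=I; q=R.T@(np.array(P)-o); return np.array([cx+f*q[0]/q[2],cy+f*q[1]/q[2]])
def grab(n,fn):
    st=read_state(); im=capture(n); cv2.imwrite('pics/'+fn,im[:,:,::-1]); return im,info(n,st)
E
python3 - <<'E'
from h import *
a,_=grab('scene','s0.png');b,_=grab('side','d0.png')
print(camera_info('scene'));print(camera_info('side'));print(camera_info('wrist'))
s=read_state();print(s['time_s'],s['tcp_rot'],s['opening'])
cv2.imwrite('pics/sb0.png',cv2.resize(np.vstack([a,b])[:,:,::-1],None,fx=.78,fy=.78))
E
```

```text
{'fovy': 55.53083794590952, 'cx': 258.85067096567377, 'cy': 192.83298744335727, 'xyz': array([0.99821698, 0.1726162 , 0.84770997]), 'orientation': array([[-0.34826955,  0.78345521, -0.51469044],
       [ 0.93732021,  0.29796262, -0.1806906 ],
       [ 0.01179552, -0.54535879, -0.83811972]])}
{'fovy': 50.98662382390663, 'cx': 252.3672738568561, 'cy': 192.7713327235436, 'xyz': array([0.21376246, 0.59912758, 0.88710081]), 'orientation': array([[-0.85957608, -0.38824899,  0.33225245],
       [-0.51095255,  0.64345024, -0.56999937],
       [ 0.00751377, -0.65972306, -0.75147124]])}
{'fovy': 68.53623405039909, 'cx': 253.7420488964382, 'cy': 191.31905461100342, 'T_tool_cam': array([[-3.78037282e-04, -9.63122467e-01, -2.69063134e-01,
         7.37360875e-02],
       [ 9.99999875e-01, -4.52505750e-04,  2.14749670e-04,
         1.30138483e-03],
       [-3.28582847e-04, -2.69063019e-01,  9.63122518e-01,
        -1.89783119e-01],
       [ 0.00000000e+00,  0.00000000e+00,  0.00000000e+00,
         1.00000000e+00]])}
0.1 [[-9.69943895e-01  2.43327425e-01 -7.77276860e-04]
 [ 2.43328442e-01  9.69942390e-01 -1.74050994e-03]
 [ 3.30399973e-04 -1.87733056e-03 -9.99998183e-01]] 0.9992975470630531
```

View pics/s0.png

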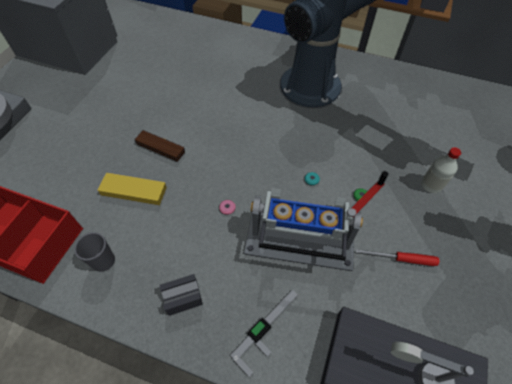

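View pics/d0.png

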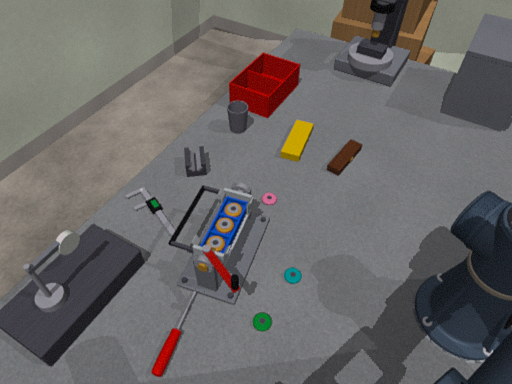

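The scene view shows the yellow tray at (132,188), the case at (160,146), the turner at (305,225) and the knob at (382,178). The side view shows the tray at (297,140), the turner at (225,235), the knob at (235,282) and the handle at (190,215).

Run:
```python
from h import *
for n,fn in (('scene','s0.png'),('side','d0.png')):
    im=cv2.imread('pics/'+fn); hsv=cv2.cvtColor(im,cv2.COLOR_BGR2HSV); I=info(n)
    def big(m):
        c,_=cv2.findContours(m.astype(np.uint8),0,2); return max(c,key=cv2.contourArea)
    H,S,V=cv2.split(hsv)
    for nm,m,z in (('yellow top',(H>20)&(H<35)&(S>130)&(V>130),.026),('yellowall',(H>20)&(H<35)&(S>130)&(V>60),.013),('blue',(H>105)&(H<130)&(S>120)&(V>60),.115)):
        m=m.copy(); 
        if nm=='blue': m[:130]=0
        c=big(m)
        P=np.array([onz(I,u,v,z)[:2] for [[u,v]] in c],np.float32)
        r=cv2.minAreaRect(P*1000); print(n,nm,cv2.contourArea(c),np.round(r[0],1),np.round(r[1],1),round(r[2],1))
        b=cv2.boxPoints(r)
        e=max((b[1]-b[0],b[2]-b[1]),key=np.linalg.norm);print('  long axis deg',np.degrees(np.arctan2(e[1],e[0]))%180)
    cv2.imwrite('pics/c_'+fn,0*im) if 0 else None
S=info('scene');D=info('side')
def tri(a,b):
    o1,d1=ray(S,*a);o2,d2=ray(D,*b)
    A=np.c_[d1,-d2]; t=np.linalg.lstsq(A,o2-o1,rcond=None)[0]
    p,q=o1+t[0]*d1,o2+t[1]*d2; return (p+q)/2,np.linalg.norm(p-q)
print('knobtop',tri((384,176),(235,277)))
a=cv2.imread('pics/s0.png')[140:280,220:420];b=cv2.imread('pics/d0.png')[170:310,130:330]
cv2.imwrite('pics/z0.png',np.hstack([cv2.resize(a,None,fx=2,fy=2.0,interpolation=2),cv2.resize(b,None,fx=2,fy=2,interpolation=2)]))
```

```text
scene yellow top 1033.0 [ 596.  -335.5] [ 57.8 167.8] 10.0
  long axis deg 99.953995
scene yellowall 1314.0 [ 594.8 -338.4] [ 70.6 179. ] 9.7
  long axis deg 99.72597
scene blue 1790.0 [569.5 136.3] [ 72.8 170.8] 11.2
  long axis deg 101.1801
side yellow top 623.5 [ 591.8 -334.1] [ 60.2 178.7] 9.6
  long axis deg 99.586174
side yellowall 732.5 [ 594.9 -340.3] [ 64.8 198.2] 10.1
  long axis deg 100.06049
side blue 1118.5 [560.3 128.1] [ 66.3 162. ] 11.1
  long axis deg 101.05546
knobtop (array([0.44362077, 0.27459469, 0.18128802]), np.float64(0.0069416855921581285))
```

View pics/z0.png

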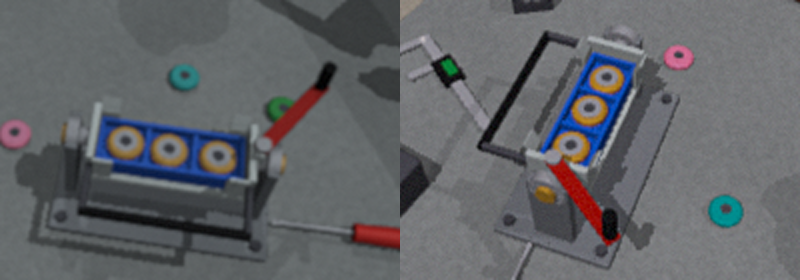

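Crops confirm: keeper out past the knob, handle on the far side, and hubs in the blue tray. Tray is at about (0.595,-0.335) with yaw 10°; the turner is at about (0.565,0.132) with yaw 11°. The knob is 113 mm from the predicted pivot, which fits.

Call:
{"op": "drive_tool", "data": {
  "motion": [
    [[0,0,-15],[0,0,0.144]],
    [[0,0,-15],[0,0,0.144]],
    [[0,0,-15],[0,0,0.144]],
    [[0,0,-15],[0,0,0.144]],
    [[0,0,-15],[0,0,0.144]]
  ],
  "gripper": 1
}}

```text
time_s: 0.6
position: [0.1519, 0.6058, 0.2691]
tcp_rot: [[-0.564, 0.826, -0.001], [0.826, 0.564, -0.001], [-0.001, -0.001, -1.0]]
force: [0.3, 0.8, 0.2]
opening: 1.001
grasp_force: 0.0
```

Call:
{"op": "drive_tool", "data": {
  "motion": [
    [[0,0,-10],[0,0,0.144]],
    [[0,0,-10],[0,0,0.144]],
    [[0,0,-10],[0,0,0.144]],
    [[-47,12.8,0],[0,0,0]],
    [[-47,12.8,0],[0,0,0]]
  ]
}}

```text
time_s: 1.1
position: [0.1934, 0.5175, 0.2986]
tcp_rot: [[-0.175, 0.985, 0.0], [0.985, 0.175, -0.0], [-0.0, 0.0, -1.0]]
force: [0.9, -0.9, 0.6]
opening: 0.998
grasp_force: 0.0
```

Call:
{"op": "drive_tool", "data": {
  "motion": [
    [[-47,12.8,0],[0,0,0]],
    [[-47,12.8,0],[0,0,0]],
    [[-47,12.8,0],[0,0,0]],
    [[-47,12.8,0],[0,0,0]],
    [[-47,12.8,0],[0,0,0]]
  ]
}}

```text
time_s: 1.6
position: [0.297, 0.2957, 0.2989]
tcp_rot: [[-0.173, 0.985, -0.0], [0.985, 0.173, -0.0], [-0.0, -0.0, -1.0]]
force: [1.0, 0.3, -0.4]
opening: 1.002
grasp_force: 0.0
```

Call:
{"op": "drive_tool", "data": {
  "motion": [
    [[-47,12.8,0],[0,0,0]],
    [[-47,12.8,0],[0,0,0]],
    [[-47,12.8,0],[0,0,0]],
    [[-47,12.8,0],[0,0,0]],
    [[-47,12.8,0],[0,0,0]]
  ]
}}

```text
time_s: 2.1
position: [0.4006, 0.0752, 0.2991]
tcp_rot: [[-0.172, 0.985, -0.0], [0.985, 0.172, 0.0], [0.0, 0.0, -1.0]]
force: [0.9, 0.3, 0.4]
opening: 1.0
grasp_force: 0.0
```

Run:
```python
from h import *
s=read_state();print(s['time_s'],s['position'],np.round(s['tcp_rot'],3),s['joint_positions'])
a,I=grab('wrist','w0.png')
```

```text
2.1 [0.40056288 0.07519324 0.29908563] [[-0.172  0.985 -0.   ]
 [ 0.985  0.172  0.   ]
 [ 0.     0.    -1.   ]] [-5.18597066e+00  5.17589020e+00  1.02366209e+02  1.65250767e-02
  7.24600918e+01 -1.50861393e+01]
```

View pics/w0.png

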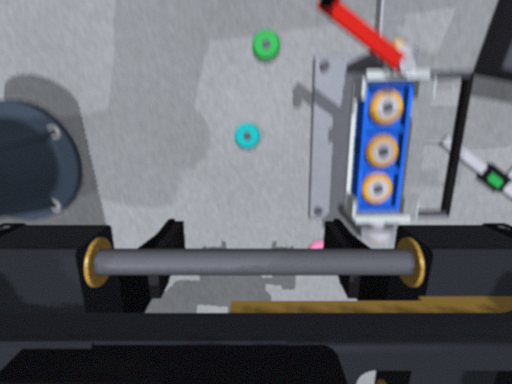

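The wrist view shows the turner: blue tray at (383,145), knob at the top edge, bar across (365,35). I'll measure it here, then go on to the tray.

```bash
cat >> h.py <<'E'
def rect(im,I,z,kind,roi=None):
    H,S,V=cv2.split(cv2.cvtColor(np.ascontiguousarray(im[:,:,::-1]),cv2.COLOR_BGR2HSV))
    m={'b':(H>105)&(H<130)&(S>120)&(V>60),'y':(H>20)&(H<35)&(S>130)&(V>90)}[kind].astype(np.uint8)
    if roi: k=m*0; k[roi[1]:roi[3],roi[0]:roi[2]]=1; m*=k
    c,_=cv2.findContours(m,0,2); c=max(c,key=cv2.contourArea)
    r=cv2.minAreaRect(c.astype(np.float32)); b=cv2.boxPoints(r)
    Q=np.array([onz(I,u,v,z) for u,v in b])[:,:2]
    ctr=Q.mean(0); e=max((Q[1]-Q[0],Q[2]-Q[1]),key=np.linalg.norm)
    sz=sorted((np.linalg.norm(Q[1]-Q[0]),np.linalg.norm(Q[2]-Q[1])))
    print(kind,'px',np.round(b,1).tolist(),'ctr',np.round(ctr,4),'size',np.round(sz,4),'yaw',np.degrees(np.arctan2(e[1],e[0]))%180-90)
    return ctr
E
python3 - <<'E'
from h import *
I=info('wrist',read_state()); im=cv2.imread('pics/w0.png')[:,:,::-1]
rect(im,I,.115,'b')
H,S,V=cv2.split(cv2.cvtColor(np.ascontiguousarray(im[:,:,::-1]),cv2.COLOR_BGR2HSV))
for u,v in((386,106),(382,151),(378,188)): print('hub',onz(I,u,v,.11))
print('bar base',onz(I,398,62,.146),'bar tip',onz(I,330,6,.146))
E
```

```text
b px [[350.29998779296875, 210.39999389648438], [359.79998779296875, 78.30000305175781], [413.79998779296875, 82.0999984741211], [404.3999938964844, 214.1999969482422]] ctr [0.5697 0.1213] size [0.068  0.1737] yaw 11.09451238981464
hub [0.5608108  0.17717273 0.11      ]
hub [0.57249787 0.12039518 0.11      ]
hub [0.58192627 0.0696641  0.11      ]
bar base [0.5442247  0.22166436 0.146     ] bar tip [0.45595385 0.26238874 0.146     ]
```

Call:
{"op": "drive_tool", "data": {
  "motion": [
    [[-44,12.1,0],[0,0,0]],
    [[-44,12.1,0],[0,0,0]],
    [[-44,12.1,0],[0,0,0]],
    [[-44,12.1,0],[0,0,0]],
    [[-44,12.1,0],[0,0,0]]
  ]
}}

```text
time_s: 2.65
position: [0.4981, -0.1306, 0.2988]
tcp_rot: [[-0.172, 0.985, -0.001], [0.985, 0.172, 0.001], [0.001, -0.001, -1.0]]
force: [1.0, 0.3, 0.8]
opening: 1.0
grasp_force: 0.0
```

Call:
{"op": "drive_tool", "data": {
  "motion": [
    [[-44,12.1,20],[0,0,0]],
    [[-44,12.1,20],[0,0,0]],
    [[-44,12.1,20],[0,0,0]],
    [[-44,12.1,20],[0,0,0]],
    [[-44,12.1,20],[0,0,0]]
  ]
}}

```text
time_s: 3.15
position: [0.5958, -0.3367, 0.1976]
tcp_rot: [[-0.172, 0.985, -0.001], [0.985, 0.172, 0.001], [0.001, -0.001, -1.0]]
force: [-0.3, 0.6, -0.5]
opening: 1.005
grasp_force: 0.0
```

Call:
{"op": "drive_tool", "data": {
  "motion": [
    [[0,0,20],[0,0,0]],
    [[0,0,20],[0,0,0]],
    [[0,0,0],[0,0,0]]
  ]
}}

```text
time_s: 3.45
position: [0.593, -0.3338, 0.1547]
tcp_rot: [[-0.172, 0.985, -0.007], [0.985, 0.172, 0.006], [0.007, -0.006, -1.0]]
force: [0.1, 1.2, 0.3]
opening: 0.999
grasp_force: 0.0
```

Run:
```python
from h import *
s=read_state();print(s['time_s'],s['position'],np.round(s['tcp_rot'],3))
a,I=grab('wrist','w1.png')
rect(a,I,.026,'y')
```

```text
3.45 [ 0.59298976 -0.33377431  0.15468499] [[-0.172  0.985 -0.007]
 [ 0.985  0.172  0.006]
 [ 0.007 -0.006 -1.   ]]
y px [[229.0, 108.0], [282.0, 108.0], [282.0, 249.0], [229.0, 249.0]] ctr [ 0.5952 -0.3368] size [0.0575 0.1679] yaw 11.36325512331868
```

View pics/w1.png

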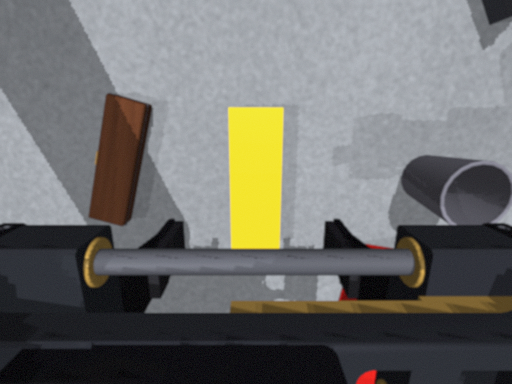

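The wrist view shows the yellow tray's far edge at row 107 (columns 228–284), its near end hidden by the gripper. Case and cup are clear of the fingers. I'll fit the edges.

Run:
```python
from h import *
s=read_state();I=info('wrist',s); im=cv2.imread('pics/w1.png')
H,S,V=cv2.split(cv2.cvtColor(im,cv2.COLOR_BGR2HSV)); m=(H>20)&(H<35)&(S>130)&(V>90)
L=[];Rr=[]
for v in range(118,215,4):
    u=np.where(m[v])[0]; L.append(onz(I,u.min()-.0,v+.5,.026)[:2]);Rr.append(onz(I,u.max()+1,v+.5,.026)[:2])
L=np.array(L);Rr=np.array(Rr)
for A in(L,Rr):
    d=A[-1]-A[0];p=np.polyfit(A[:,1],A[:,0],1);print('yaw',np.degrees(np.arctan(-p[0])))
print('width',np.mean(np.linalg.norm(L-Rr,axis=1)))
M=(L+Rr)/2;p=np.polyfit(M[:,1],M[:,0],1);yaw=np.arctan(-p[0])
v=np.where(m[:,256])[0].min();t=onz(I,256,v,.026)[:2]
ax=np.array([-np.sin(yaw),np.cos(yaw)])
t[0]=np.polyval(p,t[1]);c=t-.085*ax;print('yaw',np.degrees(yaw),'top',t,'ctr',c,'low vis',onz(I,256,248,.026),np.where(m[:,254])[0].max())
R=np.array(s['tcp_rot']);d=np.r_[c,0.004]-s['position'];print('tool shift',R.T@d*1000,'tool yaw',np.degrees(np.arctan2(R[1,1],R[0,1])))
```

```text
yaw 9.795793542085672
yaw 9.679959349221178
width 0.05982360304307356
yaw 9.738341390912133 top [ 0.58282959 -0.25483871] ctr [ 0.59720725 -0.3386139 ] low vis [ 0.61195134 -0.4201448   0.026     ] 248
tool shift [ -5.30975259   2.80607874 152.85712977] tool yaw 9.904622141912125
```

Call:
{"op": "drive_tool", "data": {
  "motion": [
    [[-2,1,35],[-0.006,-0.007,0]],
    [[-2,1,35],[0,0,0]],
    [[-1,0,35],[0,0,0]],
    [[0,0,0],[0,0,0]]
  ]
}}

```text
time_s: 3.9
position: [0.5961, -0.338, 0.0505]
tcp_rot: [[-0.173, 0.985, 0.0], [0.985, 0.173, -0.0], [-0.0, 0.0, -1.0]]
force: [-1.4, 1.3, 0.6]
opening: 1.005
grasp_force: 0.0
```

Run:
```python
from h import *
s=read_state();R=np.array(s['tcp_rot']);print(s['position'],R.round(4),R.T@(np.array([.5972,-.3386,.004])-s['position'])*1000)
```

```text
[ 0.59607812 -0.33796122  0.05050575] [[-1.726e-01  9.850e-01  2.000e-04]
 [ 9.850e-01  1.726e-01 -4.000e-04]
 [-5.000e-04  1.000e-04 -1.000e+00]] [-0.80172276  0.98856985 46.50625597]
```

Call:
{"op": "drive_tool", "data": {
  "motion": [
    [[-0.8,1,23],[0,0,0]],
    [[0,0,23],[0,0,0]],
    [[0,0,0],[0,0,0]]
  ]
}}

```text
time_s: 4.2
position: [0.5996, -0.3405, 0.008]
tcp_rot: [[-0.173, 0.985, 0.005], [0.985, 0.173, -0.004], [-0.005, 0.004, -1.0]]
force: [-0.4, 0.5, 0.5]
opening: 1.0
grasp_force: 0.0
```

Call:
{"op": "drive_tool", "data": {
  "motion": [
    [[0,0,0],[0,0,0]],
    [[0,0,0],[0,0,0]],
    [[0,0,0],[0,0,0]],
    [[0,0,0],[0,0,0]],
    [[0,0,0],[0,0,0]]
  ],
  "gripper": 0
}}

```text
time_s: 4.7
position: [0.6004, -0.3416, 0.0089]
tcp_rot: [[-0.172, 0.985, 0.008], [0.985, 0.172, -0.006], [-0.008, 0.007, -1.0]]
force: [-0.5, -0.1, -0.4]
opening: 0.635
grasp_force: 0.0
```

Call:
{"op": "drive_tool", "data": {
  "motion": [
    [[0,0,-5],[0,0,0]],
    [[0,0,-15],[0,0,0]],
    [[0,0,-20],[0,0,0]],
    [[0,0,0],[0,0,0]]
  ]
}}

```text
time_s: 5.1
position: [0.6023, -0.343, 0.0522]
tcp_rot: [[-0.172, 0.985, 0.013], [0.985, 0.172, -0.011], [-0.013, 0.011, -1.0]]
force: [1.0, -0.2, -0.5]
opening: 0.258
grasp_force: 0.0
```

Run:
```python
from h import *
s=read_state();print(s['time_s'],s['opening'],s['grasp_force'],s['position'],s['qvel'])
w,I=grab('wrist','w2.png');rect(w,I,.026,'y')
a,J=grab('scene','s2.png'); rect(a,J,.026,'y')
cv2.imwrite('pics/m2.png',np.hstack([w[:,:,::-1],cv2.resize(a[130:230,80:200,::-1],None,fx=2.2,fy=3.84)]))
print(read_state()['opening'])
```

```text
5.1 0.2579924022108488 0.0 [ 0.602256   -0.34304085  0.05223588] [-0.18526867  1.78339844  1.47831107 -0.06463918 -1.60571587  0.03601984]
y px [[203.0, 87.0], [285.0, 87.0], [285.0, 248.0], [203.0, 248.0]] ctr [ 0.5906 -0.3163] size [0.0588 0.1281] yaw 11.681656593308318
y px [[97.5, 191.8000030517578], [100.9000015258789, 171.8000030517578], [164.8000030517578, 182.5], [161.39999389648438, 202.39999389648438]] ctr [ 0.5986 -0.3346] size [0.0665 0.185 ] yaw 9.650936624705892
0.1707077800314706
```

View pics/m2.png

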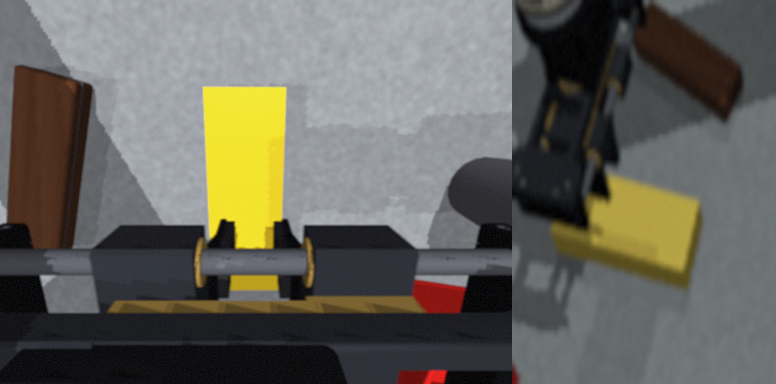

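The picture shows the tray still on the bench at columns 203–285, unmoved, because I lifted before the fingers had closed. I'll reopen, level the tool and redo it more patiently.

Call:
{"op": "drive_tool", "data": {
  "motion": [
    [[0,0,-5],[0.011,0.013,0]],
    [[0,0,0],[0,0,0]],
    [[0,0,0],[0,0,0]],
    [[0,0,0],[0,0,0]],
    [[0,0,0],[0,0,0]]
  ],
  "gripper": 1
}}

```text
time_s: 5.7
position: [0.5994, -0.3408, 0.0526]
tcp_rot: [[-0.172, 0.985, -0.007], [0.985, 0.172, 0.006], [0.007, -0.006, -1.0]]
force: [-0.6, -0.0, -0.1]
opening: 0.54
grasp_force: 0.0
```

Call:
{"op": "drive_tool", "data": {
  "motion": [
    [[0,0,0],[0,0,0]],
    [[0,0,0],[0,0,0]],
    [[0,0,0],[0,0,0]],
    [[0,0,0],[0,0,0]],
    [[0,0,0],[0,0,0]]
  ]
}}

```text
time_s: 6.2
position: [0.5998, -0.3412, 0.0532]
tcp_rot: [[-0.172, 0.985, -0.006], [0.985, 0.172, 0.005], [0.006, -0.005, -1.0]]
force: [0.4, -0.2, -0.3]
opening: 0.966
grasp_force: 0.0
```

Run:
```python
from h import *
s=read_state();R=np.array(s['tcp_rot']);print(s['position'],R.round(4),s['opening'])
im,I=grab('wrist','w3.png')
H,S,V=cv2.split(cv2.cvtColor(np.ascontiguousarray(im[:,:,::-1]),cv2.COLOR_BGR2HSV)); m=(H>20)&(H<35)&(S>130)&(V>90)
L=[];Q=[]
for v in range(100,210,4):
    u=np.where(m[v])[0]; L.append(onz(I,u.min(),v+.5,.026)[:2]);Q.append(onz(I,u.max()+1,v+.5,.026)[:2])
L=np.array(L);Q=np.array(Q);M=(L+Q)/2;p=np.polyfit(M[:,1],M[:,0],1);yaw=np.arctan(-p[0])
t=onz(I,250,np.where(m[:,250])[0].min(),.026)[:2];t[0]=np.polyval(p,t[1])
c=t-.085*np.array([-np.sin(yaw),np.cos(yaw)])
print('width',np.linalg.norm(L-Q,axis=1).mean(),'yaw',np.degrees(yaw),c,'low end row',np.where(m[:,250])[0].max())
print(R.T@(np.r_[c,.003]-s['position'])*1000)
```

```text
[ 0.59984893 -0.34116155  0.05323493] [[-0.1721  0.9851 -0.0059]
 [ 0.9851  0.1721  0.005 ]
 [ 0.0059 -0.005  -1.    ]] 0.965502145937907
width 0.05941839487380916 yaw 9.695714404460558 [ 0.59502484 -0.3365027 ] low end row 292
[ 5.12091529 -3.70131237 50.28520258]
```

Call:
{"op": "drive_tool", "data": {
  "motion": [
    [[2,-2,20],[-0.005,-0.006,0]],
    [[2,-2,20],[0,0,0]],
    [[0,0,9],[0,0,0]],
    [[0,0,0],[0,0,0]],
    [[0,0,0],[0,0,0]]
  ],
  "gripper": 1
}}

```text
time_s: 6.75
position: [0.5956, -0.3383, 0.0046]
tcp_rot: [[-0.172, 0.985, 0.001], [0.985, 0.172, -0.001], [-0.001, 0.001, -1.0]]
force: [-0.1, 0.1, -0.0]
opening: 1.0
grasp_force: 0.0
```

Run:
```python
from h import *
s=read_state();R=np.array(s['tcp_rot']);print(s['position'],R.round(4),s['opening'],s['force'],s['joint_positions'])
print(R.T@(np.array([.596,-.3374,.003])-s['position'])*1000)
```

```text
[ 0.59563698 -0.33826141  0.00459545] [[-1.721e-01  9.851e-01  8.000e-04]
 [ 9.851e-01  1.721e-01 -6.000e-04]
 [-7.000e-04  6.000e-04 -1.000e+00]] 0.9997156382406425 [-0.10452136  0.06141635 -0.01566611] [-3.89178736e+01  4.78635302e+01  7.99361835e+01 -1.61531454e-04
  5.21439928e+01 -4.88295881e+01]
[0.78725217 0.50484746 1.59519465]
```

Call:
{"op": "drive_tool", "data": {
  "motion": [
    [[0,0.5,1],[0,0,0]],
    [[0,0,0],[0,0,0]],
    [[0,0,0],[0,0,0]],
    [[0,0,0],[0,0,0]]
  ],
  "gripper": 0
}}

```text
time_s: 7.15
position: [0.5958, -0.3378, 0.0037]
tcp_rot: [[-0.172, 0.985, 0.001], [0.985, 0.172, -0.0], [-0.001, 0.0, -1.0]]
force: [0.9, -0.1, 0.6]
opening: 0.722
grasp_force: 0.0
```

Call:
{"op": "drive_tool", "data": {
  "motion": [
    [[0,0,0],[0,0,0]],
    [[0,0,0],[0,0,0]]
  ]
}}

```text
time_s: 7.35
position: [0.5956, -0.3377, 0.0033]
tcp_rot: [[-0.172, 0.985, 0.0], [0.985, 0.172, -0.0], [-0.0, 0.0, -1.0]]
force: [0.5, 0.3, -0.3]
opening: 0.541
grasp_force: 0.0
```

Call:
{"op": "drive_tool", "data": {
  "motion": [
    [[0,0,0],[0,0,0]],
    [[0,0,0],[0,0,0]]
  ]
}}

```text
time_s: 7.55
position: [0.5955, -0.3377, 0.0032]
tcp_rot: [[-0.172, 0.985, -0.0], [0.985, 0.172, 0.0], [0.0, -0.0, -1.0]]
force: [0.4, -0.7, -0.0]
opening: 0.359
grasp_force: 0.0
```

Run:
```python
from h import *
a,J=grab('side','d4.png');w,I=grab('wrist','w4.png')
s=read_state();print(s['opening'],s['grasp_force'],proj(J,s['position']))
cv2.imwrite('pics/m4.png',np.hstack([cv2.resize(a[80:200,230:390,::-1],None,fx=2.5,fy=3.2),w[:,130:,::-1]]))
```

```text
0.26330136909372565 0.0 [296.08559092 141.74680309]
```

View pics/m4.png

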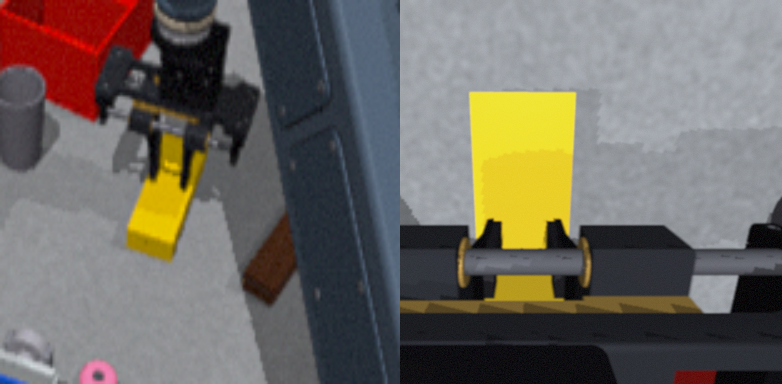

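The side view shows the fingers closed over the tray's back rather than beside it, and the wrist view agrees. The real tips end about 25–30 mm behind the TCP while the fingers are open. I'll open and lower in steps, watching the force.

Call:
{"op": "drive_tool", "data": {
  "motion": [
    [[0,0,-5],[0,0,0]],
    [[0,0,0],[0,0,0]],
    [[0,0,0],[0,0,0]],
    [[0,0,0],[0,0,0]],
    [[0,0,0],[0,0,0]]
  ],
  "gripper": 1
}}

```text
time_s: 8.15
position: [0.5955, -0.3377, 0.0081]
tcp_rot: [[-0.172, 0.985, -0.0], [0.985, 0.172, 0.0], [0.0, -0.0, -1.0]]
force: [0.9, 0.4, -0.1]
opening: 0.636
grasp_force: 0.0
```

Call:
{"op": "drive_tool", "data": {
  "motion": [
    [[0,0,0],[0,0,0]],
    [[0,0,0],[0,0,0]],
    [[0,0,0],[0,0,0]],
    [[0,0,0],[0,0,0]],
    [[0,0,0],[0,0,0]]
  ]
}}

```text
time_s: 8.65
position: [0.5956, -0.3377, 0.0082]
tcp_rot: [[-0.172, 0.985, -0.0], [0.985, 0.172, -0.0], [-0.0, -0.0, -1.0]]
force: [-0.1, 0.7, 0.1]
opening: 0.988
grasp_force: 0.0
```

Call:
{"op": "drive_tool", "data": {
  "motion": [
    [[0,0,5],[0,0,0]],
    [[0,0,5],[0,0,0]],
    [[0,0,5],[0,0,0]],
    [[0,0,0],[0,0,0]]
  ]
}}

```text
time_s: 9.05
position: [0.5948, -0.3371, -0.0081]
tcp_rot: [[-0.172, 0.985, -0.002], [0.985, 0.172, 0.001], [0.002, -0.002, -1.0]]
force: [-0.2, -0.7, 0.3]
opening: 1.001
grasp_force: 0.0
```

Run:
```python
from h import *
s=read_state();print({k:np.round(s[k],4).tolist() for k in('time_s','position','tcp_rot','force','opening')})
w,I=grab('wrist','w5.png');d,_=grab('side','d5.png')
cv2.imwrite('pics/m5.png',np.hstack([cv2.resize(d[80:200,230:390,::-1],None,fx=2.5,fy=3.2),w[:,130:,::-1]]))
```

```text
{'time_s': 9.05, 'position': [0.5948, -0.3371, -0.0081], 'tcp_rot': [[-0.1721, 0.9851, -0.0018], [0.9851, 0.1721, 0.0014], [0.0017, -0.0015, -1.0]], 'force': [-0.1528, -0.742, 0.3061], 'opening': 1.0011}
```

View pics/m5.png

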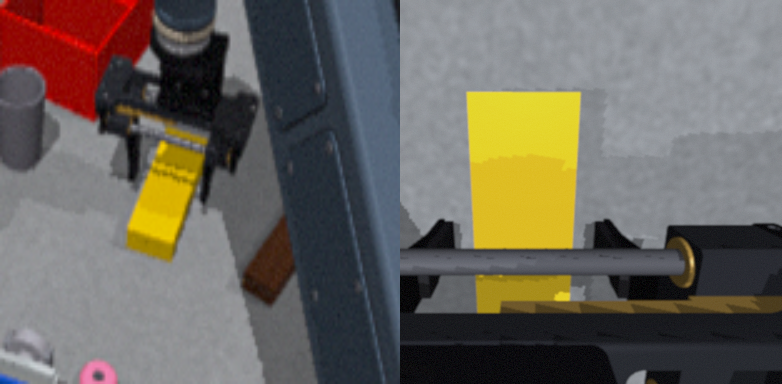

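TCP at -8 mm with no contact confirms the offset, and the fingers now straddle the tray. I'll lower further in small steps.

Call:
{"op": "drive_tool", "data": {
  "motion": [
    [[0,0,4],[0,0,0]],
    [[0,0,4],[0,0,0]],
    [[0,0,0],[0,0,0]]
  ]
}}

```text
time_s: 9.45
position: [0.5951, -0.3373, -0.0155]
tcp_rot: [[-0.172, 0.985, -0.001], [0.985, 0.172, 0.001], [0.001, -0.001, -1.0]]
force: [-0.1, 0.9, -0.0]
opening: 1.004
grasp_force: 0.0
```

Call:
{"op": "drive_tool", "data": {
  "motion": [
    [[0,0,2],[0,0,0]],
    [[0,0,0],[0,0,0]],
    [[0,0,0],[0,0,0]]
  ]
}}

```text
time_s: 9.75
position: [0.5956, -0.3377, -0.0168]
tcp_rot: [[-0.172, 0.985, -0.0], [0.985, 0.172, -0.0], [-0.0, -0.0, -1.0]]
force: [-0.4, 0.8, 0.3]
opening: 1.001
grasp_force: 0.0
```

Call:
{"op": "drive_tool", "data": {
  "motion": [
    [[0,0,3],[0,0,0]],
    [[0,0,2],[0,0,0]],
    [[0,0,0],[0,0,0]],
    [[0,0,0],[0,0,0]]
  ]
}}

```text
time_s: 10.15
position: [0.5955, -0.3377, -0.0219]
tcp_rot: [[-0.172, 0.985, -0.0], [0.985, 0.172, 0.0], [0.0, -0.0, -1.0]]
force: [0.2, 0.9, -0.7]
opening: 1.004
grasp_force: 0.0
```

Call:
{"op": "drive_tool", "data": {
  "motion": [
    [[0,0,0],[0,0,0]],
    [[0,0,0],[0,0,0]],
    [[0,0,0],[0,0,0]],
    [[0,0,0],[0,0,0]],
    [[0,0,0],[0,0,0]]
  ],
  "gripper": 0
}}

```text
time_s: 10.65
position: [0.5955, -0.3377, -0.0217]
tcp_rot: [[-0.172, 0.985, -0.0], [0.985, 0.172, -0.0], [0.0, -0.0, -1.0]]
force: [0.3, 0.6, -0.1]
opening: 0.687
grasp_force: 30.0
```

Call:
{"op": "drive_tool", "data": {
  "motion": [
    [[0,0,0],[0,0,0]],
    [[0,0,0],[0,0,0]],
    [[0,0,0],[0,0,0]]
  ]
}}

```text
time_s: 10.95
position: [0.5955, -0.3377, -0.0218]
tcp_rot: [[-0.172, 0.985, -0.0], [0.985, 0.172, 0.0], [0.0, -0.0, -1.0]]
force: [-0.2, 0.1, 0.9]
opening: 0.687
grasp_force: 30.0
```

Firm grip: 30 N at 59.8 mm. Next I lift and carry it beside the turner for a closer look.

Call:
{"op": "drive_tool", "data": {
  "motion": [
    [[0,0,-10],[0,0,0]],
    [[0,0,-30],[0,0,0]],
    [[0,0,-40],[0,0,0]],
    [[0,0,-40],[0,0,0]],
    [[0,0,-40],[0,0,0]]
  ]
}}

```text
time_s: 11.45
position: [0.5953, -0.3374, 0.1401]
tcp_rot: [[-0.172, 0.985, -0.0], [0.985, 0.172, 0.0], [0.0, -0.0, -1.0]]
force: [-0.0, -0.4, -1.2]
opening: 0.686
grasp_force: 30.0
```

Call:
{"op": "drive_tool", "data": {
  "motion": [
    [[0,0,-40],[0,0,0]],
    [[10,-1.5,-40],[0,0,0]],
    [[20,-3,-40],[0,0,0]],
    [[35,-5.3,-12],[0,0,0]],
    [[40,-6,0],[0,0,0]]
  ]
}}

```text
time_s: 11.95
position: [0.5632, -0.2378, 0.2742]
tcp_rot: [[-0.171, 0.985, 0.007], [0.985, 0.171, -0.004], [-0.005, 0.006, -1.0]]
force: [0.5, 0.7, -2.3]
opening: 0.688
grasp_force: 30.0
```

Call:
{"op": "drive_tool", "data": {
  "motion": [
    [[42,-6.4,0],[0,0,0]],
    [[42,-6.4,0],[0,0,0]],
    [[42,-6.4,0],[0,0,0]],
    [[42,-6.4,0],[0,0,0]],
    [[42,-6.4,0],[0,0,0]]
  ]
}}

```text
time_s: 12.45
position: [0.4932, -0.034, 0.2707]
tcp_rot: [[-0.172, 0.985, 0.001], [0.985, 0.172, 0.0], [0.0, 0.001, -1.0]]
force: [1.2, 0.5, -1.8]
opening: 0.686
grasp_force: 30.0
```

Call:
{"op": "drive_tool", "data": {
  "motion": [
    [[42,-6.4,0],[0,0,0]],
    [[40,-6,0],[0,0,0]],
    [[25,-3.8,0],[0,0,0]],
    [[10,-2,0],[0,0,0]],
    [[0,0,0],[0,0,0]]
  ]
}}

```text
time_s: 12.95
position: [0.4557, 0.0772, 0.2707]
tcp_rot: [[-0.174, 0.985, 0.001], [0.985, 0.174, -0.0], [-0.0, 0.0, -1.0]]
force: [0.5, -0.6, -1.1]
opening: 0.687
grasp_force: 30.0
```

Run:
```python
from h import *
s=read_state();print({k:np.round(s[k],4).tolist() for k in('time_s','position','tcp_rot','force','opening')})
w,I=grab('wrist','w6.png')
rect(w,I,.115,'b')
```

```text
{'time_s': 12.95, 'position': [0.4557, 0.0772, 0.2707], 'tcp_rot': [[-0.1744, 0.9847, 0.0006], [0.9847, 0.1744, -0.0004], [-0.0004, 0.0005, -1.0]], 'force': [0.5457, -0.6284, -1.0932], 'opening': 0.6868}
b px [[315.0, 209.5], [324.6000061035156, 64.4000015258789], [380.8999938964844, 68.0999984741211], [371.20001220703125, 213.3000030517578]] ctr [0.5619 0.1349] size [0.0642 0.1735] yaw 9.758179841237805
```

View pics/w6.png

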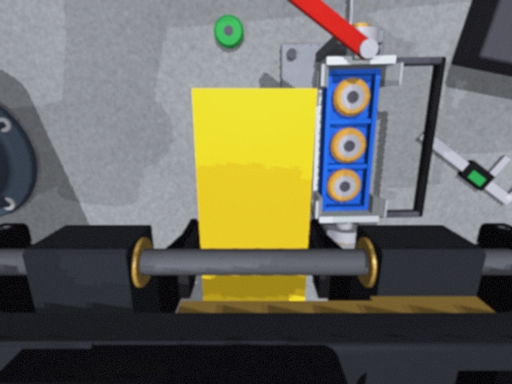

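The wrist view shows the nest: blue tray at columns 315–380 and rows 64–213, handle bar from (440,60) to (417,213), keeper bar (290,0)–(368,47). The held tray is square in the grip. I'll fit the blue edges and handle line numerically; the w0 measurement was made while moving, so I'll discard it.

```bash
cat > m.py <<'E'
from h import *
def nest(fn,I,u0=318,u1=400,hu=(395,460)):
    im=cv2.imread(fn); H,S,V=cv2.split(cv2.cvtColor(im,cv2.COLOR_BGR2HSV))
    m=(H>105)&(H<130)&(S>120)&(V>60); m[:,:u0]=0;m[:,u1:]=0
    E=[];L=[];B=[];d=[]
    for v in range(85,200,2):
        u=np.where(m[v])[0]
        if len(u)<5: continue
        E.append(onz(I,u.max()+1,v+.5,.115)[:2]);L.append(onz(I,u.min(),v+.5,.115)[:2])
        k=np.where(V[v,hu[0]:hu[1]]<45)[0]
        if 3<len(k)<20: B.append(onz(I,hu[0]+np.median(k)+.5,v+.5,.115)[:2]); d.append(len(k))
    for n,A in(('R',E),('L',L),('handle',B)):
        A=np.array(A)
        p=np.polyfit(A[:,1],A[:,0],1)
        r=A[:,0]-np.polyval(p,A[:,1]); k=abs(r)<.003; p=np.polyfit(A[k,1],A[k,0],1)
        print(n,'yaw',np.degrees(np.arctan(-p[0])),'x at y=.13:',np.polyval(p,.13),'rms',np.std(A[k,0]-np.polyval(p,A[k,1])),k.sum(),len(A))
    print('bar px',np.mean(d))
    return im,m
E
python3 - <<'E'
from m import *
s=read_state();I=info('wrist',s); print(s['qvel'])
im,m=nest('pics/w6.png',I)
v,u=np.where(m)
for q in (335,345,355,365):
    vv=np.where(m[:,q])[0];print(q,vv.min(),vv.max()+1,onz(I,q,vv.min(),.115),onz(I,q,vv.max()+1,.115))
H,S,V=cv2.split(cv2.cvtColor(im,cv2.COLOR_BGR2HSV))
g=((H>8)&(H<28)&(S>80)&(V>90)).astype(np.uint8);g[:,:325]=0;g[:60]=0;g[215:]=0;g[:,375:]=0
for c in cv2.findContours(g,0,2)[0]:
    if cv2.contourArea(c)>300:(x,y),r=cv2.minEnclosingCircle(c);print('hub',x,y,r,onz(I,x,y,.114))
E
```

```text
[-1.69273891e+00  6.42280070e-01 -8.72632654e-01 -1.65531570e-01
 -1.99897583e-01 -5.81018473e-04]
R yaw 11.076271942804315 x at y=.13: 0.5962526823881755 rms 0.000453311215359687 58 58
L yaw 11.342438597073233 x at y=.13: 0.5305304052942524 rms 0.0005832185203693302 54 58
handle yaw 11.107881707607323 x at y=.13: 0.6628794744709211 rms 0.00028563241633028445 58 58
bar px 8.827586206896552
335 69 211 [0.52672113 0.21285293 0.115     ] [0.5692958  0.04700005 0.115     ]
345 69 211 [0.53790562 0.21481767 0.115     ] [0.5820924  0.04923801 0.115     ]
355 69 211 [0.54909124 0.2167826  0.115     ] [0.59489047 0.05147622 0.115     ]
365 69 210 [0.56027798 0.21874774 0.115     ] [0.60730845 0.05504283 0.115     ]
hub 343.0869445800781 184.9130401611328 16.523273468017578 [0.57102878 0.08252587 0.114     ]
hub 347.61090087890625 145.0300750732422 17.651220321655273 [0.56355964 0.13221601 0.114     ]
hub 351.4444580078125 96.55555725097656 19.22263526916504 [0.55329492 0.18743093 0.114     ]
```

Consistent: nest axis from the handle line and from the rim edge agree within 0.5 mm, rim length reads 170.9 mm. The nest is at (0.5654,0.1329) with yaw 11.1°. Moving above it.

Call:
{"op": "drive_tool", "data": {
  "motion": [
    [[0,0,0],[0,0,-0.0185]],
    [[6.7,25,0],[0,0,0]],
    [[9,32,0],[0,0,0]],
    [[9,32,0],[0,0,0]],
    [[7,22,0],[0,0,0]]
  ]
}}

```text
time_s: 13.5
position: [0.5621, 0.1277, 0.2699]
tcp_rot: [[-0.189, 0.982, 0.001], [0.982, 0.189, -0.0], [-0.0, 0.001, -1.0]]
force: [0.2, 0.1, -1.3]
opening: 0.685
grasp_force: 30.0
```

Call:
{"op": "drive_tool", "data": {
  "motion": [
    [[2,7,25],[0,0,0]],
    [[0,0,40],[0,0,0]],
    [[0,0,35],[0,0,0]],
    [[0,0,15],[0,0,0]],
    [[0,0,0],[0,0,0]]
  ]
}}

```text
time_s: 14.0
position: [0.5641, 0.1303, 0.1519]
tcp_rot: [[-0.189, 0.982, -0.007], [0.982, 0.189, -0.001], [0.001, -0.007, -1.0]]
force: [-0.2, -0.6, -0.9]
opening: 0.684
grasp_force: 30.0
```

Run:
```python
from h import *
s=read_state();R=np.array(s['tcp_rot']);print(s['position'],R.round(4),s['qvel'].round(1),np.degrees(np.arctan2(R[1,1],R[0,1])))
print(R.T@(np.array([.5654,.1329,.0932])-s['position'])*1000)
```

```text
[0.5641467  0.13028032 0.15194328] [[-1.888e-01  9.820e-01 -6.800e-03]
 [ 9.820e-01  1.888e-01 -6.000e-04]
 [ 7.000e-04 -6.800e-03 -1.000e+00]] [ 0.4 -2.9 -3.1  0.2  1.4  0.3] 10.880592308685006
[ 2.29457035  2.1250687  58.7318092 ]
```

Call:
{"op": "drive_tool", "data": {
  "motion": [
    [[2,1,10],[0,0,-0.004]],
    [[0,0,0],[0,0,0]],
    [[0,0,0],[0,0,0]],
    [[0,0,0],[0,0,0]]
  ]
}}

```text
time_s: 14.4
position: [0.567, 0.1342, 0.1462]
tcp_rot: [[-0.194, 0.981, 0.002], [0.981, 0.194, 0.0], [-0.0, 0.002, -1.0]]
force: [0.8, 0.3, -1.5]
opening: 0.689
grasp_force: 30.0
```

Run:
```python
from h import *
s=read_state();R=np.array(s['tcp_rot']);print(s['position'],R.round(4),s['qvel'].round(1),np.degrees(np.arctan2(R[1,1],R[0,1])))
print(R.T@(np.array([.5654,.1329,.0932])-s['position'])*1000)
```

```text
[0.56700724 0.13417168 0.14623652] [[-1.943e-01  9.809e-01  2.100e-03]
 [ 9.809e-01  1.943e-01  1.000e-04]
 [-4.000e-04  2.100e-03 -1.000e+00]] [ 0.1 -0.1  0.1  0.  -0.2 -0. ] 11.204864723276337
[-0.91591222 -1.93553686 53.03289659]
```

Call:
{"op": "drive_tool", "data": {
  "motion": [
    [[-1,-2,12],[0,0,0.002]],
    [[0,0,12],[0,0,0]],
    [[0,0,10],[0,0,0]],
    [[0,0,0],[0,0,0]],
    [[0,0,0],[0,0,0]]
  ]
}}

```text
time_s: 14.9
position: [0.5642, 0.1328, 0.1105]
tcp_rot: [[-0.192, 0.981, -0.001], [0.981, 0.192, -0.0], [0.0, -0.001, -1.0]]
force: [0.3, -0.3, -0.6]
opening: 0.688
grasp_force: 30.0
```

Call:
{"op": "drive_tool", "data": {
  "motion": [
    [[0,0,4],[0,0,0]],
    [[0,0,4],[0,0,0]],
    [[0,0,4],[0,0,0]],
    [[0,0,0],[0,0,0]],
    [[0,0,0],[0,0,0]]
  ]
}}

```text
time_s: 15.4
position: [0.5644, 0.1328, 0.0991]
tcp_rot: [[-0.192, 0.981, -0.0], [0.981, 0.192, 0.0], [0.0, -0.0, -1.0]]
force: [0.2, -1.0, -0.6]
opening: 0.684
grasp_force: 30.0
```

Call:
{"op": "drive_tool", "data": {
  "motion": [
    [[0,0.5,2],[0,0,0]],
    [[0,0,2],[0,0,0]],
    [[0,0,1],[0,0,0]],
    [[0,0,0],[0,0,0]]
  ]
}}

```text
time_s: 15.8
position: [0.5648, 0.1329, 0.094]
tcp_rot: [[-0.192, 0.981, -0.0], [0.981, 0.192, -0.0], [0.0, -0.0, -1.0]]
force: [-0.3, -0.2, -0.9]
opening: 0.68
grasp_force: 30.0
```

Call:
{"op": "drive_tool", "data": {
  "motion": [
    [[0,0,1],[0,0,0]],
    [[0,0,0.5],[0,0,0]],
    [[0,0,0],[0,0,0]]
  ]
}}

```text
time_s: 16.1
position: [0.5651, 0.1329, 0.0932]
tcp_rot: [[-0.192, 0.981, 0.0], [0.981, 0.192, 0.0], [-0.0, 0.0, -1.0]]
force: [-0.7, -0.1, 3.9]
opening: 0.683
grasp_force: 30.0
```

Contact at 3.9 N exactly at the expected height, so the tray is seated. Release, lift and look.

Call:
{"op": "drive_tool", "data": {
  "motion": [
    [[0,0,0],[0,0,0]],
    [[0,0,0],[0,0,0]],
    [[0,0,0],[0,0,0]],
    [[0,0,0],[0,0,0]],
    [[0,0,0],[0,0,0]]
  ],
  "gripper": 1
}}

```text
time_s: 16.6
position: [0.5649, 0.1329, 0.0926]
tcp_rot: [[-0.192, 0.981, -0.0], [0.981, 0.192, 0.0], [0.0, -0.0, -1.0]]
force: [-0.4, -0.2, -0.2]
opening: 0.983
grasp_force: 0.0
```

Call:
{"op": "drive_tool", "data": {
  "motion": [
    [[0,0,-15],[0,0,0]],
    [[0,0,-30],[0,0,0]],
    [[0,0,-45],[0,0,0]],
    [[0,0,-45],[0,0,0]],
    [[0,0,-45],[0,0,0]]
  ]
}}

```text
time_s: 17.1
position: [0.5646, 0.1329, 0.2743]
tcp_rot: [[-0.192, 0.981, -0.0], [0.981, 0.192, 0.0], [0.0, -0.0, -1.0]]
force: [1.6, -0.2, -0.8]
opening: 1.0
grasp_force: 0.0
```

Call:
{"op": "drive_tool", "data": {
  "motion": [
    [[0,0,-30],[0,0,0]],
    [[0,0,0],[0,0,0]],
    [[0,0,0],[0,0,0]]
  ]
}}

```text
time_s: 17.4
position: [0.5649, 0.1329, 0.3032]
tcp_rot: [[-0.192, 0.981, 0.001], [0.981, 0.192, 0.0], [-0.0, 0.001, -1.0]]
force: [-0.7, -0.5, -1.3]
opening: 0.996
grasp_force: 0.0
```

Run:
```python
from h import *
s=read_state();print(s['time_s'],s['position'],np.round(s['tcp_rot'],3).tolist(),s['qvel'].round(1))
im,I=grab('wrist','w7.png')
rect(im,I,.141,'y')
H,S,V=cv2.split(cv2.cvtColor(np.ascontiguousarray(im[:,:,::-1]),cv2.COLOR_BGR2HSV))
m=(((H<8)|(H>172))&(S>140)&(V>70)).astype(np.uint8);m[230:]=0
for c in cv2.findContours(m,0,2)[0]:
    if cv2.contourArea(c)>100:
        b=cv2.boxPoints(cv2.minAreaRect(c));print('red',b.round(1).tolist());print([onz(I,u,v,.149)[:2].round(4).tolist() for u,v in b])
        x,y,w,h=cv2.boundingRect(c)
k=((V<45)&(S<120)).astype(np.uint8);k[120:]=0
for c in cv2.findContours(k,0,2)[0]:
    if 60<cv2.contourArea(c)<3000: print('dark',cv2.contourArea(c),cv2.boxPoints(cv2.minAreaRect(c)).round(1).tolist())
piv=np.array([.5465,.2291])
for z in(.149,.189): print('pred knob px',z,proj(I,[.4437,.2746,z]),'pivot',proj(I,[*piv,.149]))
```

```text
17.4 [0.56488376 0.13292231 0.30320678] [[-0.192, 0.981, 0.001], [0.981, 0.192, 0.0], [-0.0, 0.001, -1.0]] [-0.   1.9  2.6 -0.   0.1  0. ]
y px [[229.0, 233.0], [229.0, 103.0], [278.0, 103.0], [278.0, 233.0]] ctr [0.5649 0.135 ] size [0.0584 0.1679] yaw 9.719083432204087
red [[163.5, 32.5], [172.60000610351562, 20.100000381469727], [251.89999389648438, 79.0], [242.8000030517578, 91.30000305175781]]
[[0.438, 0.2705], [0.4464, 0.2844], [0.542, 0.2424], [0.5342, 0.2273]]
dark 97.5 [[322.0, 118.9000015258789], [323.79998779296875, 95.5], [330.0, 96.0], [328.20001220703125, 119.4000015258789]]
dark 148.0 [[147.5, 14.5], [156.5, 5.5], [176.0, 25.0], [167.0, 34.0]]
dark 1102.5 [[364.29998779296875, 92.19999694824219], [385.0, -3.5], [485.79998779296875, 18.299999237060547], [465.1000061035156, 114.0]]
pred knob px 0.149 [169.11058238  29.48544866] pivot [253.53080898  91.90084213]
pred knob px 0.189 [157.07094025  17.56966378] pivot [253.53080898  91.90084213]
```

Tray centre (0.565,0.135) at back height matches the nest. The keeper points at 156°, and the knob is at (0.4438,0.2750). Now turn the tool to the knob's tangent and go above it.

Call:
{"op": "drive_tool", "data": {
  "motion": [
    [[0,0,0],[0,0,0.1455]],
    [[0,0,0],[0,0,0.1455]],
    [[0,0,0],[0,0,0.1455]],
    [[0,0,0],[0,0,0.1455]],
    [[0,0,0],[0,0,0.1455]]
  ],
  "gripper": 0.6
}}

```text
time_s: 17.95
position: [0.5636, 0.1328, 0.3001]
tcp_rot: [[0.514, 0.858, -0.005], [0.858, -0.514, -0.0], [-0.003, -0.004, -1.0]]
force: [0.1, 0.1, -0.8]
opening: 0.65
grasp_force: 0.0
```

Call:
{"op": "drive_tool", "data": {
  "motion": [
    [[0,0,0],[0,0,0.1455]],
    [[0,0,0],[0,0,0.1455]],
    [[0,0,0],[0,0,0.1455]],
    [[0,0,0],[0,0,0.1455]],
    [[0,0,0],[0,0,0.1455]]
  ]
}}

```text
time_s: 18.45
position: [0.5636, 0.1328, 0.3001]
tcp_rot: [[0.954, 0.299, -0.005], [0.299, -0.954, -0.0], [-0.005, -0.001, -1.0]]
force: [0.2, 0.1, -0.3]
opening: 0.6
grasp_force: 0.0
```

Call:
{"op": "drive_tool", "data": {
  "motion": [
    [[0,0,0],[0,0,0.1455]],
    [[0,0,0],[0,0,0.1455]],
    [[0,0,0],[0,0,0.1455]],
    [[0,0,0],[0,0,0.1455]],
    [[0,0,0],[0,0,0.1455]]
  ]
}}

```text
time_s: 18.95
position: [0.5636, 0.1328, 0.3001]
tcp_rot: [[0.911, -0.412, -0.005], [-0.412, -0.911, -0.0], [-0.005, 0.002, -1.0]]
force: [-0.2, -1.1, 0.7]
opening: 0.597
grasp_force: 0.0
```

Call:
{"op": "drive_tool", "data": {
  "motion": [
    [[-42,-20,0],[0,0,0]],
    [[-42,-20,0],[0,0,0]],
    [[-42,-20,0],[0,0,0]],
    [[-42,-20,0],[0,0,0]],
    [[0,0,20],[0,0,0]]
  ]
}}

```text
time_s: 19.45
position: [0.4402, 0.2781, 0.2828]
tcp_rot: [[0.916, -0.401, -0.001], [-0.401, -0.916, 0.002], [-0.002, -0.002, -1.0]]
force: [1.3, -0.8, 0.2]
opening: 0.601
grasp_force: 0.0
```

Call:
{"op": "drive_tool", "data": {
  "motion": [
    [[0,0,25],[0,0,0]],
    [[0,0,25],[0,0,0]],
    [[0,0,0],[0,0,0]],
    [[0,0,0],[0,0,0]]
  ]
}}

```text
time_s: 19.85
position: [0.4431, 0.2739, 0.2315]
tcp_rot: [[0.914, -0.406, -0.003], [-0.406, -0.914, -0.001], [-0.003, 0.003, -1.0]]
force: [0.1, -0.2, 0.8]
opening: 0.602
grasp_force: 0.0
```

Run:
```python
from h import *
s=read_state();R=np.array(s['tcp_rot']);print(s['time_s'],s['position'],R.round(3).tolist(),s['qvel'].round(1),s['opening'],s['joint_positions'].round(1),np.degrees(np.arctan2(R[1,1],R[0,1])))
print(R.T@(np.array([.4438,.2750,.130])-s['position'])*1000)
im,I=grab('wrist','w8.png')
H,S,V=cv2.split(cv2.cvtColor(np.ascontiguousarray(im[:,:,::-1]),cv2.COLOR_BGR2HSV))
m=(((H<8)|(H>172))&(S>140)&(V>70)).astype(np.uint8)
for c in cv2.findContours(m,0,2)[0]:
    if cv2.contourArea(c)>100:
        b=cv2.boxPoints(cv2.minAreaRect(c));print('red',b.round(1).tolist());print([onz(I,u,v,.149)[:2].round(4).tolist() for u,v in b])
print('pred knob',proj(I,[.4438,.275,.149]),proj(I,[.4438,.275,.189]),'piv',proj(I,[.546,.23,.149]))
```

```text
19.85 [0.44310762 0.27389091 0.2314635 ] [[0.914, -0.406, -0.003], [-0.406, -0.914, -0.001], [-0.003, 0.003, -1.0]] [-0.1 -1.6 -2.4 -0.  -0.1 -0.1] 0.6022253336459098 [ 19.4  19.7  94.1  -0.   66.4 133.4] -113.96720520073308
[  0.45065302  -1.54897794 101.45910107]
red [[103.9000015258789, 167.10000610351562], [157.3000030517578, 124.4000015258789], [168.1999969482422, 138.0], [114.80000305175781, 180.8000030517578]]
[[0.523, 0.4001], [0.5374, 0.3324], [0.5221, 0.3291], [0.5068, 0.3976]]
red [[243.0, 77.0], [261.0, 77.0], [261.0, 189.0], [243.0, 189.0]]
[[0.5424, 0.2416], [0.5358, 0.2268], [0.4401, 0.2686], [0.4474, 0.285]]
pred knob [253.61301667 188.22169493] [253.68954231 200.27463101] piv [253.10757583  67.39947789]
```

The bar is vertical in the wrist picture at columns 243–261, centred on the fingers, with the knob base at row ~189. I'll descend and cage the knob loosely.

Call:
{"op": "drive_tool", "data": {
  "motion": [
    [[0,0,30],[0,0,0]],
    [[0,0,30],[0,0,0]],
    [[0,0,25],[0,0,0]],
    [[0,0,12],[0,0,0]],
    [[0,0,0],[0,0,0]]
  ]
}}

```text
time_s: 20.4
position: [0.4437, 0.274, 0.1351]
tcp_rot: [[0.914, -0.406, -0.002], [-0.406, -0.914, -0.001], [-0.001, 0.001, -1.0]]
force: [-0.9, 0.2, 0.1]
opening: 0.6
grasp_force: 0.0
```

Call:
{"op": "drive_tool", "data": {
  "motion": [
    [[0,0,3],[0,0,0]],
    [[0,0,0],[0,0,0]],
    [[0,0,0],[0,0,0]],
    [[0,0,0],[0,0,0]],
    [[0,0,0],[0,0,0]]
  ],
  "gripper": 0.24
}}

```text
time_s: 20.9
position: [0.4442, 0.2744, 0.1333]
tcp_rot: [[0.914, -0.406, 0.001], [-0.406, -0.914, 0.0], [0.001, -0.001, -1.0]]
force: [0.4, 0.5, -0.4]
opening: 0.269
grasp_force: 0.0
```

Run:
```python
from h import *
s=read_state();R=np.array(s['tcp_rot']);print(s['time_s'],s['position'],R.round(3).tolist(),s['opening'],s['grasp_force'],s['force'])
im,I=grab('wrist','w9.png');a,_=grab('scene','s9.png')
cv2.imwrite('pics/m9.png',np.hstack([im[:,120:390,::-1],cv2.resize(a[130:230,340:440,::-1],None,fx=3.84,fy=3.84)]))
```

```text
20.9 [0.44420545 0.27436463 0.13325417] [[0.914, -0.406, 0.001], [-0.406, -0.914, 0.0], [0.001, -0.001, -1.0]] 0.2688254993931351 0.0 [ 0.42653991  0.54272099 -0.42467065]
```

Call:
{"op": "drive_tool", "data": {
  "motion": [
    [[0.7,12.2,0],[0,0,-0.109]],
    [[0.7,12.2,0],[0,0,-0.109]],
    [[0.7,12.2,0],[0,0,-0.109]],
    [[0.7,12.2,0],[0,0,-0.109]],
    [[0.7,12.2,0],[0,0,-0.109]]
  ]
}}

```text
time_s: 21.5
position: [0.4363, 0.2148, 0.1331]
tcp_rot: [[0.991, 0.131, 0.003], [0.131, -0.991, 0.002], [0.003, -0.001, -1.0]]
force: [0.9, 2.0, -0.8]
opening: 0.238
grasp_force: 1.0
```

```bash
cat > k.py <<'E'
from h import *
s=read_state();p=np.array(s['position']);R=np.array(s['tcp_rot'])
d=p[:2]-np.array([.546,.23]);print(s['time_s'],p.round(4),'r',np.linalg.norm(d),'theta',(np.degrees(np.arctan2(d[1],d[0]))%360-191.1),'toolyaw-tang',np.degrees(np.arctan2(R[1,1],R[0,1]))-(np.degrees(np.arctan2(d[1],d[0]))%360+90-360),s['force'],s['opening'],R[2].round(3))
E
python3 k.py
```

```text
21.5 [0.4363 0.2148 0.1331] r 0.11071501678371577 theta -3.2345771605659195 toolyaw-tang -0.3623301526113636 [ 0.87695779  2.01030041 -0.83379578] 0.23790768249607924 [ 0.003 -0.001 -1.   ]
```

Call:
{"op": "drive_tool", "data": {
  "motion": [
    [[0.7,12.2,0],[0,0,-0.109]],
    [[0.7,12.2,0],[0,0,-0.109]],
    [[0.7,12.2,0],[0,0,-0.109]],
    [[0.7,12.2,0],[0,0,-0.109]],
    [[0.7,12.2,0],[0,0,-0.109]]
  ]
}}

```text
time_s: 22.0
position: [0.4593, 0.1592, 0.133]
tcp_rot: [[0.78, 0.625, 0.001], [0.625, -0.78, 0.002], [0.001, -0.001, -1.0]]
force: [0.0, 2.5, 0.4]
opening: 0.241
grasp_force: 1.0
```

Call:
{"op": "drive_tool", "data": {
  "motion": [
    [[0.7,12.2,0],[0,0,-0.109]],
    [[0.7,12.2,0],[0,0,-0.109]],
    [[0.7,12.2,0],[0,0,-0.109]],
    [[0.7,12.2,0],[0,0,-0.109]],
    [[0,0,0],[0,0,0]]
  ]
}}

```text
time_s: 22.5
position: [0.4978, 0.1279, 0.1327]
tcp_rot: [[0.448, 0.894, 0.001], [0.894, -0.448, -0.0], [0.0, 0.001, -1.0]]
force: [0.7, -0.3, -0.4]
opening: 0.243
grasp_force: 0.0
```

```bash
python3 k.py
```

```text
22.5 [0.4978 0.1279 0.1327] r 0.11287990935262716 theta 53.64238148678541 toolyaw-tang -1.3346440451825785 [ 0.70652168 -0.34271477 -0.39286181] 0.24319356009994553 [ 0.     0.001 -1.   ]
```

Call:
{"op": "drive_tool", "data": {
  "motion": [
    [[1,12.2,0],[0,0,-0.107]],
    [[1,12.2,0],[0,0,-0.107]],
    [[1,12.2,0],[0,0,-0.107]],
    [[1,12.2,0],[0,0,-0.107]],
    [[1,12.2,0],[0,0,-0.107]]
  ]
}}

```text
time_s: 23.0
position: [0.5546, 0.1181, 0.1323]
tcp_rot: [[-0.074, 0.997, -0.004], [0.997, 0.074, -0.001], [-0.001, -0.004, -1.0]]
force: [-1.6, -1.4, 0.5]
opening: 0.241
grasp_force: 1.1
```

Call:
{"op": "drive_tool", "data": {
  "motion": [
    [[0.5,11,0],[0,0,-0.09]],
    [[0,2,0],[0,0,0]],
    [[0,2,0],[0,0,0]]
  ]
}}

```text
time_s: 23.3
position: [0.5689, 0.1199, 0.1323]
tcp_rot: [[-0.159, 0.987, -0.005], [0.987, 0.159, -0.001], [-0.001, -0.005, -1.0]]
force: [-5.0, -3.0, 2.7]
opening: 0.24
grasp_force: 2.9
```

```bash
python3 k.py
```

```text
23.3 [0.5689 0.1199 0.1323] r 0.11243269472722933 theta 90.66675504128594 toolyaw-tang -2.617133788519519 [-5.03010662 -2.95408849  2.74841793] 0.23956478989614574 [-0.001 -0.005 -1.   ]
```

Call:
{"op": "drive_tool", "data": {
  "motion": [
    [[0,2,0],[0,0,0]],
    [[0,1,0],[0,0,0]],
    [[0,0,0],[0,0,0]],
    [[0,0,0],[0,0,0]]
  ]
}}

```text
time_s: 23.7
position: [0.5689, 0.1199, 0.1322]
tcp_rot: [[-0.16, 0.987, -0.01], [0.987, 0.16, -0.002], [-0.001, -0.011, -1.0]]
force: [-8.2, -4.2, 4.9]
opening: 0.246
grasp_force: 4.2
```

```bash
python3 k.py
```

```text
23.7 [0.5689 0.1199 0.1322] r 0.11243625508031015 theta 90.63706374453179 toolyaw-tang -2.536708581346115 [-8.24548903 -4.2130077   4.86012826] 0.24640127311998164 [-0.001 -0.011 -1.   ]
```

Force rises without movement, so the keeper is on its stop. Back off, open and lift.

Call:
{"op": "drive_tool", "data": {
  "motion": [
    [[0,-5,0],[0,0,0]],
    [[0,0,0],[0,0,0]],
    [[0,0,0],[0,0,0]],
    [[0,0,0],[0,0,0]],
    [[0,0,0],[0,0,0]]
  ],
  "gripper": 0.6
}}

```text
time_s: 24.2
position: [0.5698, 0.1201, 0.1328]
tcp_rot: [[-0.161, 0.987, 0.001], [0.987, 0.161, 0.0], [-0.0, 0.001, -1.0]]
force: [0.2, -0.5, -0.4]
opening: 0.57
grasp_force: 0.0
```

Call:
{"op": "drive_tool", "data": {
  "motion": [
    [[0,0,-30],[0,0,0]],
    [[0,0,-45],[0,0,0]],
    [[0,0,-45],[0,0,0]],
    [[0,0,-45],[0,0,0]],
    [[0,0,0],[0,0,0]]
  ]
}}

```text
time_s: 24.7
position: [0.574, 0.1203, 0.3054]
tcp_rot: [[-0.161, 0.987, 0.016], [0.987, 0.161, 0.0], [-0.002, 0.016, -1.0]]
force: [0.2, 0.5, -0.4]
opening: 0.603
grasp_force: 0.0
```

Call:
{"op": "drive_tool", "data": {
  "motion": [
    [[0,0,0],[0,0,0]],
    [[0,0,0],[0,0,0]]
  ]
}}

```text
time_s: 24.9
position: [0.5682, 0.12, 0.2962]
tcp_rot: [[-0.161, 0.987, -0.003], [0.987, 0.161, -0.0], [0.0, -0.003, -1.0]]
force: [0.5, 0.1, -0.4]
opening: 0.602
grasp_force: 0.0
```

```bash
python3 k.py
python3 - <<'E'
from h import *
im,I=grab('wrist','w10.png')
H,S,V=cv2.split(cv2.cvtColor(np.ascontiguousarray(im[:,:,::-1]),cv2.COLOR_BGR2HSV))
m=(((H<8)|(H>172))&(S>140)&(V>70)).astype(np.uint8);m[240:]=0
for c in cv2.findContours(m,0,2)[0]:
    if cv2.contourArea(c)>100:
        b=cv2.boxPoints(cv2.minAreaRect(c));print('red',b.round(1).tolist());print([onz(I,u,v,.149)[:2].round(4).tolist() for u,v in b])
        A=[]
        for v in range(20,240):
            u=np.where(m[v,:])[0]
            if 8<len(u)<40: A.append(onz(I,(u.min()+u.max()+1)/2,v+.5,.149)[:2])
        A=np.array(A)
        if len(A)>20:
            p=np.polyfit(A[:,1],A[:,0],1);print('bar yaw',np.degrees(np.arctan(-p[0])),A[0],A[-1])
rect(im,I,.141,'y')
B=[]
for v in range(70,240,2):
    k=np.where(V[v,310:460]<45)[0]
    if 3<len(k)<20: B.append((v,310+np.median(k),*onz(I,310+np.median(k)+.5,v+.5,.115)[:2].round(4)))
print(len(B),B[::6])
E
```

```text
24.9 [0.5682 0.12   0.2962] r 0.11222073508309159 theta 90.33074164037058 toolyaw-tang -2.1530857122638576 [ 0.48538455  0.10954029 -0.40622983] 0.6024807114091812 [ 0.    -0.003 -1.   ]
red [[241.89999389648438, 83.30000305175781], [256.8999938964844, 83.0], [258.5, 173.0], [243.5, 173.3000030517578]]
[[0.5379, 0.2232], [0.5545, 0.2262], [0.5733, 0.125], [0.5553, 0.1217]]
bar yaw 11.268115309287618 [0.54747383 0.22128798] [0.56600149 0.12816847]
y px [[225.5, 91.0], [276.0, 89.5], [280.29998779296875, 225.6999969482422], [229.6999969482422, 227.3000030517578]] ctr [0.5649 0.1349] size [0.0584 0.1693] yaw 12.364852394477438
64 [(70, np.float64(370.0), np.float64(0.6887), np.float64(0.2658)), (100, np.float64(324.5), np.float64(0.6419), np.float64(0.2229)), (114, np.float64(325.5), np.float64(0.647), np.float64(0.2065)), (130, np.float64(325.5), np.float64(0.6516), np.float64(0.1871)), (142, np.float64(324.0), np.float64(0.6531), np.float64(0.1719)), (154, np.float64(324.0), np.float64(0.6567), np.float64(0.1566)), (166, np.float64(323.0), np.float64(0.659), np.float64(0.1407)), (178, np.float64(388.0), np.float64(0.7492), np.float64(0.1388)), (190, np.float64(324.0), np.float64(0.6679), np.float64(0.1085)), (202, np.float64(322.5), np.float64(0.6697), np.float64(0.0914)), (214, np.float64(322.0), np.float64(0.673), np.float64(0.0741))]
```

Keeper bar yaw is 11.27°, equal to the nest's, so it's fully closed. For the handle I'll grip the bar with the tool leaning out 30° to clear the knob, and change the lean to -15° along the arc. Planning the rows.

```bash
cat > plan.py <<'E'
from h import *
from scipy.spatial.transform import Rotation as Ro, Slerp
N=np.array([.5654,.1329,.115]);Y=np.radians(11.1);ex=np.array([np.cos(Y),np.sin(Y),0]);ey=np.array([-np.sin(Y),np.cos(Y),0]);ez=np.array([0,0,1.])
def pose(psi,al,L=.038,r=.095,back=0,off=0):
    h=N+r*(np.cos(psi)*ex+np.sin(psi)*ez)
    zt=-np.sin(al)*ex-np.cos(al)*ez; yt=np.cos(al)*ex-np.sin(al)*ez
    R=np.c_[np.cross(yt,zt),yt,zt]; return h+zt*(L-back),R
def rows(P):
    p=np.array(read_state()['position']);R=np.array(read_state()['tcp_rot'])
    for q,Q in P:
        s=R.T@(q-p)*1000; w=Ro.from_matrix(R.T@Q).as_rotvec(); print([[*map(float,s.round(1))],[*map(float,w.round(3))]])
        p,R=q,Q
def line(q,Q,n):
    p=np.array(read_state()['position']);R=np.array(read_state()['tcp_rot'])
    S=Slerp([0,1],Ro.from_matrix([R,Q]))
    return [(p+(q-p)*k/n,S(k/n).as_matrix()) for k in range(1,n+1)]
E
python3 - <<'E'
from plan import *
q,Q=pose(0,np.radians(30),back=.10);print(q,Q.round(3)); rows(line(q,Q,5))
E
```

```text
[0.68904288 0.15715777 0.16869358] [[-0.193  0.85  -0.491]
 [ 0.981  0.167 -0.096]
 [ 0.    -0.5   -0.866]]
[[3.4, 25.2, 25.3], [0.104, -0.002, -0.006]]
[[3.3, 27.7, 22.6], [0.104, -0.002, -0.006]]
[[3.2, 29.9, 19.6], [0.104, -0.002, -0.006]]
[[3.0, 31.8, 16.3], [0.104, -0.002, -0.006]]
[[2.8, 33.3, 13.0], [0.104, -0.002, -0.006]]
```

Call:
{"op": "drive_tool", "data": {
  "motion": [
    [[3.4,25.2,25.3],[0.104,-0.002,-0.006]],
    [[3.3,27.7,22.6],[0.104,-0.002,-0.006]],
    [[3.2,29.9,19.6],[0.104,-0.002,-0.006]],
    [[3.0,31.8,16.3],[0.104,-0.002,-0.006]],
    [[2.8,33.3,13],[0.104,-0.002,-0.006]]
  ],
  "gripper": 0.55
}}

```text
time_s: 25.45
position: [0.6909, 0.1572, 0.1684]
tcp_rot: [[-0.192, 0.849, -0.493], [0.981, 0.165, -0.098], [-0.002, -0.502, -0.865]]
force: [1.3, -0.6, -0.2]
opening: 0.549
grasp_force: 0.0
```

Call:
{"op": "drive_tool", "data": {
  "motion": [
    [[0,0,0],[0,0,0]],
    [[0,0,0],[0,0,0]],
    [[0,0,0],[0,0,0]]
  ]
}}

```text
time_s: 25.75
position: [0.6905, 0.1571, 0.1732]
tcp_rot: [[-0.192, 0.853, -0.486], [0.981, 0.166, -0.097], [-0.002, -0.495, -0.869]]
force: [0.5, 0.2, 1.6]
opening: 0.553
grasp_force: 0.0
```

Run:
```python
from plan import *
s=read_state();print(s['time_s'],s['position'],s['joint_positions'].round(1))
im,I=grab('wrist','w11.png');V=im.max(2)
print('handle mid px',proj(I,N+.095*ex),'ends',proj(I,N+.095*ex+.09*ey),proj(I,N+.095*ex-.09*ey),'+-6mm',proj(I,N+.101*ex),proj(I,N+.089*ex))
for v in range(20,230,15):
    k=np.where(V[v]<50)[0]; print(v,[(int(g[0]),int(g[-1])) for g in np.split(k,np.where(np.diff(k)>1)[0]+1) if len(g)>3])
q,Q=pose(0,np.radians(30));rows(line(q,Q,4))
```

```text
25.75 [0.69051234 0.15705308 0.17322548] [  5.2  55.5  38.9  -3.3 115.1  -6.4]
handle mid px [253.64373123 194.13551772] ends [253.44024925  93.87649578] [253.81330727 277.68850927] +-6mm [259.20117443 195.01021736] [248.20407754 193.27935727]
20 []
35 []
50 []
65 []
80 [(386, 402)]
95 [(254, 258), (491, 500), (504, 508)]
110 [(254, 258)]
125 [(254, 258)]
140 [(254, 258)]
155 [(253, 257)]
170 [(248, 251), (253, 257)]
185 [(254, 257)]
200 [(131, 158), (248, 251), (253, 257)]
215 [(121, 131), (248, 257)]
[[0.2, 0.2, 27.0], [0.003, 0.001, -0.0]]
[[0.2, 0.3, 27.0], [0.003, 0.001, -0.0]]
[[0.2, 0.4, 27.0], [0.003, 0.001, -0.0]]
[[0.1, 0.4, 27.0], [0.003, 0.001, -0.0]]
```

The handle appears at columns 248–258 against a predicted 253.6. Approach and close on it.

Call:
{"op": "drive_tool", "data": {
  "motion": [
    [[0.2,0.3,27],[0.003,0,0]],
    [[0.2,0.3,27],[0.003,0,0]],
    [[0.2,0.4,27],[0.003,0,0]],
    [[0,0.4,22],[0,0,0]],
    [[0,0,0],[0,0,0]]
  ]
}}

```text
time_s: 26.3
position: [0.6397, 0.1476, 0.0866]
tcp_rot: [[-0.192, 0.849, -0.492], [0.981, 0.165, -0.098], [-0.002, -0.502, -0.865]]
force: [0.0, 0.0, 0.4]
opening: 0.551
grasp_force: 0.0
```

Call:
{"op": "drive_tool", "data": {
  "motion": [
    [[0,0,0],[0,0,0]],
    [[0,0,0],[0,0,0]]
  ]
}}

```text
time_s: 26.5
position: [0.6438, 0.148, 0.086]
tcp_rot: [[-0.192, 0.852, -0.488], [0.981, 0.165, -0.098], [-0.003, -0.497, -0.868]]
force: [-0.4, -0.3, 0.5]
opening: 0.548
grasp_force: 0.0
```

Run:
```python
from plan import *
s=read_state();print(s['time_s'],s['position'],s['force'].round(1))
q,Q=pose(0,np.radians(30));rows(line(q,Q,1))
```

```text
26.5 [0.64376829 0.14802259 0.08602539] [-0.4 -0.3  0.5]
[[0.3, -1.4, 5.3], [0.003, 0.002, -0.002]]
```

Call:
{"op": "drive_tool", "data": {
  "motion": [
    [[0,-1,5],[0.003,0,0]],
    [[0,0,0],[0,0,0]],
    [[0,0,0],[0,0,0]],
    [[0,0,0],[0,0,0]],
    [[0,0,0],[0,0,0]]
  ],
  "gripper": 0
}}

```text
time_s: 27.0
position: [0.6376, 0.1471, 0.0772]
tcp_rot: [[-0.192, 0.845, -0.499], [0.981, 0.164, -0.099], [-0.002, -0.509, -0.861]]
force: [-6.1, -1.2, 6.1]
opening: 0.185
grasp_force: 4.8
```

Call:
{"op": "drive_tool", "data": {
  "motion": [
    [[0,0,0],[0,0,0]],
    [[0,0,0],[0,0,0]],
    [[0,0,0],[0,0,0]]
  ]
}}

```text
time_s: 27.3
position: [0.6357, 0.1468, 0.0784]
tcp_rot: [[-0.192, 0.843, -0.503], [0.981, 0.164, -0.1], [-0.002, -0.513, -0.858]]
force: [-4.8, -2.2, 4.7]
opening: 0.124
grasp_force: 30.0
```

Run:
```python
from plan import *
s=read_state();p=np.array(s['position']);R=np.array(s['tcp_rot']);print(s['time_s'],p,s['force'].round(1),s['opening'],s['grasp_force'])
b=p-R[:,2]*.038-N;print('bar turner',b@ex,b@ey,b@ez)
n=30
rows([pose(np.pi*k/n,np.radians(30-45*k/n)) for k in range(1,11)])
```

```text
27.3 [0.63565281 0.14676039 0.07835515] [-4.8 -2.2  4.7] 0.12385692231837417 30.00033438205719
bar turner 0.09109949383972579 0.00013175978058787695 -0.0040252382632497835
[[-0.1, -2.7, -13.7], [-0.041, 0.002, -0.001]]
[[0.0, -5.1, -7.9], [-0.026, -0.0, 0.0]]
[[0.0, -5.7, -7.4], [-0.026, 0.0, 0.0]]
[[0.0, -6.2, -6.9], [-0.026, -0.0, -0.0]]
[[0.0, -6.7, -6.3], [-0.026, -0.0, 0.0]]
[[-0.0, -7.2, -5.6], [-0.026, 0.0, -0.0]]
[[-0.0, -7.6, -5.0], [-0.026, 0.0, 0.0]]
[[-0.0, -8.0, -4.3], [-0.026, 0.0, -0.0]]
[[0.0, -8.3, -3.6], [-0.026, -0.0, 0.0]]
[[0.0, -8.5, -2.8], [-0.026, 0.0, 0.0]]
```

Gripped at 30 N; the bar sits about 43 mm behind the TCP. Planning the arc with that value.

```bash
cat > arc.py <<'E'
from plan import *
import sys
def arc(k0,k1,n=30,L=.043):
    s=read_state();p=np.array(s['position']);R=np.array(s['tcp_rot'])
    b=p-R[:,2]*L-N;print(s['time_s'],'bar r',np.hypot(b@ex,b@ez),'psi',np.degrees(np.arctan2(b@ez,b@ex)),'y',b@ey,'lean',np.degrees(np.arctan2(-R[:,2]@ex,-R[:,2]@ez)),s['force'].round(1),s['opening'],s['joint_positions'].round(0))
    rows([pose(np.pi*k/n,np.radians(30-45*k/n),L=L) for k in range(k0,k1+1)])
arc(int(sys.argv[1]),int(sys.argv[2]))
E
python3 arc.py 1 10
```

```text
27.3 bar r 0.0936646762663623 psi 0.16321503718512453 y 0.00013911164822337765 lean 30.861264747170498 [-4.8 -2.2  4.7] 0.12385692231837417 [  5.  56.  54.  -3. 101.  -6.]
[[-0.1, -2.5, -8.7], [-0.041, 0.002, -0.001]]
[[0.0, -4.9, -7.9], [-0.026, -0.0, 0.0]]
[[0.0, -5.5, -7.4], [-0.026, 0.0, 0.0]]
[[0.0, -6.1, -6.9], [-0.026, -0.0, -0.0]]
[[0.0, -6.6, -6.3], [-0.026, -0.0, 0.0]]
[[0.0, -7.1, -5.6], [-0.026, 0.0, -0.0]]
[[-0.0, -7.5, -5.0], [-0.026, 0.0, 0.0]]
[[0.0, -7.8, -4.3], [-0.026, 0.0, -0.0]]
[[0.0, -8.2, -3.6], [-0.026, -0.0, 0.0]]
[[0.0, -8.4, -2.8], [-0.026, 0.0, 0.0]]
```

Call:
{"op": "drive_tool", "data": {
  "motion": [
    [[0,-2.5,-8.7],[-0.041,0,0]],
    [[0,-4.9,-7.9],[-0.026,0,0]],
    [[0,-5.5,-7.4],[-0.026,0,0]],
    [[0,-6.1,-6.9],[-0.026,0,0]],
    [[0,-6.6,-6.3],[-0.026,0,0]]
  ]
}}

```text
time_s: 27.8
position: [0.6314, 0.1459, 0.1208]
tcp_rot: [[-0.192, 0.909, -0.37], [0.981, 0.177, -0.074], [-0.002, -0.377, -0.926]]
force: [-2.9, -1.2, -9.4]
opening: 0.122
grasp_force: 30.0
```

```bash
python3 arc.py 6 15
```

```text
27.8 bar r 0.09518181622909318 psi 28.65171607340038 y 0.0001549027799714052 lean 22.148787988459606 [-2.9 -1.2 -9.4] 0.12162837194457056 [ 4. 48. 62. -3. 92. -6.]
[[-0.1, -9.2, -6.9], [-0.02, 0.002, -0.001]]
[[-0.0, -7.5, -5.0], [-0.026, 0.0, 0.0]]
[[0.0, -7.8, -4.3], [-0.026, 0.0, -0.0]]
[[0.0, -8.2, -3.6], [-0.026, -0.0, 0.0]]
[[0.0, -8.4, -2.8], [-0.026, 0.0, 0.0]]
[[-0.0, -8.6, -2.1], [-0.026, 0.0, 0.0]]
[[-0.0, -8.7, -1.3], [-0.026, -0.0, 0.0]]
[[0.0, -8.8, -0.5], [-0.026, 0.0, -0.0]]
[[-0.0, -8.8, 0.2], [-0.026, -0.0, -0.0]]
[[-0.0, -8.8, 1.0], [-0.026, -0.0, -0.0]]
```

Radius 95.2 mm and psi 28.7°: tracking well. Continuing.

Call:
{"op": "drive_tool", "data": {
  "motion": [
    [[0,-8,-6.3],[-0.022,0,0]],
    [[0,-7.5,-5],[-0.026,0,0]],
    [[0,-7.8,-4.3],[-0.026,0,0]],
    [[0,-8.2,-3.6],[-0.026,0,0]],
    [[0,-8.4,-2.8],[-0.026,0,0]]
  ]
}}

```text
time_s: 28.3
position: [0.606, 0.1409, 0.1565]
tcp_rot: [[-0.192, 0.951, -0.242], [0.981, 0.185, -0.049], [-0.002, -0.247, -0.969]]
force: [5.3, 1.4, -5.9]
opening: 0.128
grasp_force: 30.0
```

Call:
{"op": "drive_tool", "data": {
  "motion": [
    [[0,-8.6,-2.1],[-0.026,0,0]],
    [[0,-8.7,-1.3],[-0.026,0,0]],
    [[0,-8.8,-0.5],[-0.026,0,0]],
    [[0,-8.8,0.2],[-0.026,0,0]],
    [[0,-8.8,1],[-0.026,0,0]]
  ]
}}

```text
time_s: 28.8
position: [0.5706, 0.1339, 0.1724]
tcp_rot: [[-0.191, 0.976, -0.103], [0.982, 0.19, -0.023], [-0.003, -0.105, -0.994]]
force: [9.2, 4.1, 4.1]
opening: 0.125
grasp_force: 30.0
```

```bash
python3 arc.py 16 25
```

```text
28.8 bar r 0.10061200409089943 psi 84.3911051370002 y 9.751854757000123e-05 lean 6.048112807718119 [9.2 4.1 4.1] 0.12548097939306885 [ 3. 31. 84. -1. 70. -8.]
[[0.0, -19.0, 7.7], [-0.001, 0.003, -0.002]]
[[-0.0, -8.5, 2.6], [-0.026, -0.0, 0.0]]
[[0.0, -8.2, 3.3], [-0.026, 0.0, 0.0]]
[[-0.0, -8.0, 4.0], [-0.026, 0.0, -0.0]]
[[-0.0, -7.6, 4.7], [-0.026, -0.0, -0.0]]
[[-0.0, -7.2, 5.4], [-0.026, -0.0, 0.0]]
[[-0.0, -6.8, 6.0], [-0.026, 0.0, 0.0]]
[[-0.0, -6.3, 6.6], [-0.026, 0.0, -0.0]]
[[0.0, -5.7, 7.2], [-0.026, -0.0, -0.0]]
[[0.0, -5.1, 7.7], [-0.026, 0.0, -0.0]]
```

Call:
{"op": "drive_tool", "data": {
  "motion": [
    [[0,-10,4.5],[-0.015,0,0]],
    [[0,-8.7,3.5],[-0.02,0,0]],
    [[0,-8.2,3.8],[-0.026,0,0]],
    [[0,-8,4],[-0.026,0,0]],
    [[0,-7.6,4.7],[-0.026,0,0]]
  ]
}}

```text
time_s: 29.3
position: [0.5228, 0.1245, 0.16]
tcp_rot: [[-0.192, 0.981, -0.001], [0.981, 0.192, -0.004], [-0.004, -0.002, -1.0]]
force: [-7.8, -1.2, 28.8]
opening: 0.127
grasp_force: 30.0
```

```bash
python3 arc.py 21 30
```

```text
29.3 bar r 0.09810752165079355 psi 116.2051840443618 y 0.00013338613610920178 lean 0.11433604163636149 [-7.8 -1.2 28.8] 0.12676535891229232 [ 2. 26. 97. -0. 57. -9.]
[[0.1, -11.3, 11.2], [-0.028, 0.004, -0.0]]
[[-0.0, -6.8, 6.0], [-0.026, 0.0, 0.0]]
[[-0.0, -6.3, 6.6], [-0.026, 0.0, -0.0]]
[[0.0, -5.7, 7.2], [-0.026, -0.0, -0.0]]
[[0.0, -5.1, 7.7], [-0.026, 0.0, -0.0]]
[[-0.0, -4.5, 8.2], [-0.026, -0.0, 0.0]]
[[0.0, -3.8, 8.6], [-0.026, -0.0, 0.0]]
[[-0.0, -3.2, 9.0], [-0.026, 0.0, 0.0]]
[[0.0, -2.4, 9.3], [-0.026, -0.0, -0.0]]
[[-0.0, -1.7, 9.5], [-0.026, 0.0, -0.0]]
```

Call:
{"op": "drive_tool", "data": {
  "motion": [
    [[0,-9.5,3],[-0.026,0,0]],
    [[0,-6.8,5],[-0.026,0,0]],
    [[0,-6.3,6.6],[-0.026,0,0]]
  ]
}}

```text
time_s: 29.6
position: [0.5012, 0.1203, 0.1413]
tcp_rot: [[-0.192, 0.979, 0.075], [0.981, 0.191, 0.011], [-0.003, 0.076, -0.997]]
force: [1.4, 3.5, 8.3]
opening: 0.124
grasp_force: 30.0
```

```bash
python3 arc.py 24 30
```

```text
29.6 bar r 0.09748134155573067 psi 134.75925817792677 y 0.00015413794875273506 lean -4.353059453232402 [1.4 3.5 8.3] 0.12430819701879899 [  1.  25. 104.   1.  47. -11.]
[[0.0, -8.0, 12.7], [-0.029, 0.003, -0.001]]
[[0.0, -5.1, 7.7], [-0.026, 0.0, -0.0]]
[[-0.0, -4.5, 8.2], [-0.026, -0.0, 0.0]]
[[0.0, -3.8, 8.6], [-0.026, -0.0, 0.0]]
[[-0.0, -3.2, 9.0], [-0.026, 0.0, 0.0]]
[[0.0, -2.4, 9.3], [-0.026, -0.0, -0.0]]
[[-0.0, -1.7, 9.5], [-0.026, 0.0, -0.0]]
```

Call:
{"op": "drive_tool", "data": {
  "motion": [
    [[0,-6.5,8],[-0.026,0,0]],
    [[0,-5.1,7.7],[-0.026,0,0]],
    [[0,-4.5,8.2],[-0.026,0,0]]
  ]
}}

```text
time_s: 29.9
position: [0.4866, 0.1174, 0.1149]
tcp_rot: [[-0.191, 0.97, 0.148], [0.982, 0.19, 0.026], [-0.003, 0.15, -0.989]]
force: [0.8, 4.2, 6.5]
opening: 0.13
grasp_force: 30.0
```

```bash
python3 arc.py 27 30
```

```text
29.9 bar r 0.09658991747130054 psi 153.9843410078419 y 0.00010996595176989054 lean -8.646473884831252 [0.8 4.2 6.5] 0.1299038401547171 [ -0.  25. 111.   3.  35. -13.]
[[0.1, -4.1, 12.3], [-0.032, 0.003, -0.001]]
[[-0.0, -3.2, 9.0], [-0.026, 0.0, 0.0]]
[[0.0, -2.4, 9.3], [-0.026, -0.0, -0.0]]
[[-0.0, -1.7, 9.5], [-0.026, 0.0, -0.0]]
```

Call:
{"op": "drive_tool", "data": {
  "motion": [
    [[0,-3.5,9.5],[-0.026,0,0]],
    [[0,-3.2,9],[-0.026,0,0]],
    [[0,-2.4,9.3],[-0.026,0,0]]
  ]
}}

```text
time_s: 30.2
position: [0.4813, 0.1163, 0.0852]
tcp_rot: [[-0.191, 0.956, 0.221], [0.981, 0.187, 0.04], [-0.003, 0.224, -0.975]]
force: [-1.0, 5.8, 5.8]
opening: 0.125
grasp_force: 30.0
```

```bash
python3 arc.py 30 30
```

```text
30.2 bar r 0.09611694210016733 psi 172.74926880691535 y 5.040260725244355e-05 lean -12.962642029853372 [-1.   5.8  5.8] 0.12465056873057989 [ -1.  27. 117.   7.  23. -18.]
[[0.1, -0.9, 11.9], [-0.036, 0.003, -0.0]]
```

Call:
{"op": "drive_tool", "data": {
  "motion": [
    [[0,-1,7],[-0.02,0,0]],
    [[0,0,5],[0,0,0]],
    [[0,0,3],[0,0,0]],
    [[0,0,2],[0,0,0]],
    [[0,0,0],[0,0,0]]
  ]
}}

```text
time_s: 30.7
position: [0.4816, 0.1166, 0.0699]
tcp_rot: [[-0.193, 0.952, 0.236], [0.981, 0.188, 0.043], [-0.003, 0.24, -0.971]]
force: [-12.2, -2.8, 30.2]
opening: 0.126
grasp_force: 30.0
```

```bash
python3 arc.py 30 30
```

```text
30.7 bar r 0.09570500303084746 psi -177.99315392147386 y 0.0002238133295047581 lean -13.883296812032716 [-12.2  -2.8  30.2] 0.12612122574242085 [ -1.  29. 118.   9.  19. -20.]
[[-0.1, 2.3, -3.1], [-0.019, 0.003, 0.001]]
```

The stop is reached: 30 N with no more motion. Relax, release and retreat along the tool axis.

Call:
{"op": "drive_tool", "data": {
  "motion": [
    [[0,0,-4],[0,0,0]],
    [[0,0,0],[0,0,0]],
    [[0,0,0],[0,0,0]],
    [[0,0,0],[0,0,0]],
    [[0,0,0],[0,0,0]]
  ],
  "gripper": 0.55
}}

```text
time_s: 31.2
position: [0.48, 0.1162, 0.0691]
tcp_rot: [[-0.192, 0.954, 0.23], [0.981, 0.187, 0.043], [-0.002, 0.234, -0.972]]
force: [0.2, 1.0, -0.7]
opening: 0.49
grasp_force: 0.0
```

Call:
{"op": "drive_tool", "data": {
  "motion": [
    [[0,0,-5],[0,0,0]],
    [[0,0,-15],[0,0,0]],
    [[0,0,-20],[0,0,0]],
    [[0,0,-25],[0,0,0]],
    [[0,5,-25],[0.03,0,0]]
  ]
}}

```text
time_s: 31.7
position: [0.4606, 0.1132, 0.1577]
tcp_rot: [[-0.192, 0.962, 0.195], [0.981, 0.188, 0.037], [-0.001, 0.199, -0.98]]
force: [0.9, 1.7, -0.4]
opening: 0.546
grasp_force: 0.0
```

Call:
{"op": "drive_tool", "data": {
  "motion": [
    [[0,5,-30],[0.05,0,0]],
    [[0,5,-40],[0.05,0,0]],
    [[0,5,-40],[0.05,0,0]],
    [[0,0,0],[0,0,0]],
    [[0,0,0],[0,0,0]]
  ]
}}

```text
time_s: 32.2
position: [0.4624, 0.1132, 0.2696]
tcp_rot: [[-0.192, 0.98, 0.057], [0.981, 0.192, 0.009], [-0.002, 0.058, -0.998]]
force: [-0.0, -0.7, -0.2]
opening: 0.551
grasp_force: 0.0
```

Run:
```python
from plan import *
s=read_state();print(s['time_s'],s['position'],s['tcp_rot'].round(3).tolist())
w,I=grab('wrist','w12.png');a,_=grab('scene','s12.png');b,_=grab('side','d12.png')
c1=cv2.resize(a[140:290,220:420],(400,300));c2=cv2.resize(b[150:310,130:330],(400,300))
cv2.imwrite('pics/fin.png',np.vstack([np.hstack([c1,c2]),np.hstack([cv2.resize(w,(400,300)),cv2.resize(a,(400,300))])])[:,:,::-1])
print('handle pred px turned',proj(I,N-.095*ex))
```

```text
32.2 [0.46243817 0.11320736 0.26956258] [[-0.192, 0.98, 0.057], [0.981, 0.192, 0.009], [-0.002, 0.058, -0.998]]
handle pred px turned [254.09024757 174.98862315]
```

View pics/fin.png

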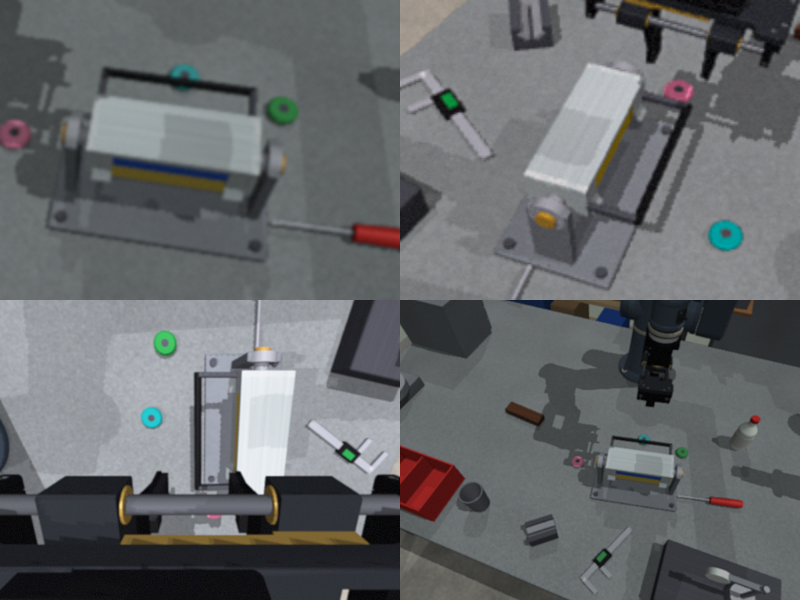

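The cradle is turned over with its flat underside up. The blue and yellow trays are stacked inside, and the handle is level on the robot side at wrist column ~253 (predicted 254). Case and screwdriver look undisturbed, and the gripper is clear.

```bash
python3 -c "
from rig import *
print(hand_in())"
```

```text
the job is handed in; nothing more can be done
None
```

The job is handed in: the yellow tray is seated on the blue one, the keeper was closed to its stop, and the cradle is turned over to its stop. The final pictures show the trays stacked, with the gauge case and screwdriver apparently undisturbed, but I could not see the hubs in the pockets directly.

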